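Impact-test a cast resin coupon on the spring-hammer tester

ROBOT

A 7-joint arm with a two-finger parallel gripper is mounted at the origin on the work surface. World frame = base frame: x ahead of the robot, y to its left, z up, the work surface at z = 0. Lengths are in mm, angles in rad, forces in N, time in s.
With the tool pointing down it reaches from about 400 to 750 mm from the base axis. Payload 19.5 kg.
Tool frame: the origin (TCP) lies on the front face of the gripper's body, between the roots of the fingers; the fingertips stand 73 mm ahead of it and the grasp point (between the pads) lies 54 mm ahead of it; x points along the fingers, z is the direction in which the jaws open and shut, and the axes are right-handed (so a half turn about x gives the same grasp; the last joint's range is limited). The gripper opens to 85 mm and grips with 20 to 120 N. Pads are 22 mm wide; open, the fingers measure 114 mm over their backs; the gripper's body (76 mm by 85 mm) begins 54 mm behind the grasp point. The pads swing forward as they close: fully open they stand 13 mm farther back than shut.
Start: joints at [1.274, 0.707, -0.028, 1.485, 0.022, 0.951, -0.075], TCP at [144.926, -556.417, 303.868] pointing down, gripper open.
Joint ranges: [-2.71, 2.71], [-0.32, 2.16], [-1.57, 1.52], [0, 2.45], [-1.46, 4.6], [0, 2.02], [-2.83, 2.83]. Speed limits (rad/s): [1.89, 1.89, 2.57, 2.57, 3.01, 3.01, 3.01].

INTERFACE

Orientations are given as [roll, pitch, yaw] about the fixed x, y, z axes, in that order (R = Rz(yaw) Ry(pitch) Rx(roll)).
In Python, from cell import ctrl gives the robot as it stands.
- The arm moves only by the tool servo_tool, never from a script. Its argument "rows" is a list of rows, each an object with "gripper": the opening, from 0 (shut) to 1 (fully open); "travel": the shift along the tool's x, y, z in cm, a list of three; "roll": the turn about the tool's x in rad. In form: [{"gripper": gripper, "travel": [tx, ty, tz], "roll": roll}, ...]. A call has 1 to 8 rows; each row shifts and turns the pose as measured when the row begins, along the tool's axes as they then stand; what a row does not reach is not made up. A row lasts 1/10 s, in which the tool goes at most 50 mm and 8.59 degrees, less where a joint would pass 70% of its speed; a pose out of reach is approached as far as the arm can. A call is refused whole if a number of a shift passes 5 or a number of a turn 0.15, either way. A call with a gripper value outside its range is refused whole. The fingers move at their own pace and stop on an object; the grip force is fixed at half the most. Time passes only in rows, so rows that do not move let the fingers close. It gives the time, the measured TCP pose, the force and the opening at its end, in the units of the state.
- ctrl.sense(): the state, without advancing time (a new reading comes with each control period).
- ctrl.grab_frame(name): name is "side" or "top"; returns the picture (480x640x3 uint8, red, green, blue); there is no depth.
- ctrl.camera_model(name): a dict with "camera_matrix" (3x3 intrinsics, pixels), "R" (3x3) and "t" (3): a world point X has camera coordinates R X + t. Camera axes: x right, y down, z forward; pixel columns grow to the right and rows downward; lengths in mm; the calibration is good to about 2 mm. A picture is of the moment at which its call begins. camera_model takes no time and is no camera call.
- ctrl.job_done(): hands the job in, once; it reports no verdict.
Trained networks look in the newest picture that a camera, given by its name, has taken for a name from the list of things; names that differ only in an ending like _2 or _b are one class to them, and where a whole thing is asked for, a point or a joint stands for the part that bears it (a point fixed in the world has none). Each returns a list of dicts, best first, with "confidence" (0 to 1); they miss things now and then, are a little off and sometimes report something else, mostly with a low value. They report only what shows in the picture. A call takes as long as a camera call. They do not tell look-alikes from the thing itself.
- ctrl.trace(name, camera): "pixels" (480x640 bool, what is visible of it) and "extent" ([centre column, centre row, width, height] in pixels, round what is visible of it).
The state is a dict: "t": time; "q": joint angles; "dq": joint speeds; "effort": joint torques, N m; "tcp_pos": TCP position; "tcp_rot": TCP orientation; "wrist_force": force on the tool from outside, world axes, zero at the start; "torque": the same for the moment, N m; "width": finger opening in mm.
Only numpy, scipy, OpenCV 4.12 (cv2) and the standard library are available. Lean on these libraries where they do the work, as an engineer would, in place of code of your own. Each camera call takes 0.05 s, during which the arm holds its last target.

TASK

Impact-test the plain wide rectangular resin coupon from the curing rack: stand it fully home in the tester's specimen slot and let go of it. Then draw the striker straight back by its pull knob only until the sear catches, without hauling it hard against the rubber buffer just behind the catch and without letting the knob slip out of your grip, and take your hand away so that the sear alone holds it; then press the trip lever down to fire the striker at the coupon. Leave the coupon standing in its slot, the striker forward, and everything else on the bench where it is.

Things in the scene. Friction and masses are not known exactly. Their poses are not given: they have to be found in the camera images.
- tester: spring-hammer impact tester, fixed: grey base 330 x 120 x 14 mm, steel barrel 38 mm across in two saddle clamps (up to 103 mm high), steel anvil block (84 mm wide, top 85 mm high). Origin on the table; x is the striker's axis and direction of fire (pull knob at -x, anvil at +x), z up. Striker axis level, 75 mm up. A rubber buffer is hidden in the barrel: it should get no more than 10 N.
- slot (a point): centre of the flat floor of the specimen slot in the anvil, 40 mm above the table; axes as the tester's. Slot 12.4 mm along x, 53 mm along y, open at the top: mouth 85 mm above the table, 45 mm deep, 3 mm 45-degree lead-in. In its front wall is a 36 mm wide gap for the striker's round nose, which at rest stops 2.5 mm short of the slot.
- coupon_center (a point): centre of the coupon to test: plain wide rectangular plate of cast resin, 10 mm thick (its x), 50 mm wide (its y), 80 mm tall (its z), 40 to 65 g. Starts upright in one of the rack's slots, foot 12 mm above the table. Home in the tester, its width along the slot's y, its centre is 40 mm above the slot's floor and its top 35 mm above the mouth; either face to the striker.
- rack: white plastic curing rack, fixed: block 190 (x) x 84 (y) x 32 mm (z), origin under its centre; three slots side by side at x = -60, 0 and +60 mm, each 13 mm (x) by 52.5 mm (y), 20 mm deep. They hold the coupon and the two other specimens, in any order.
- knob (a point): centre of the pull knob at the striker's rear end, on the striker's axis, 75 mm above the table; moves with the striker; axes as the tester's. Round grip 24 mm in diameter, 42 mm long along x (this point is its middle), between a front rim 30 mm across and an end flange 36 mm across. At rest 161 mm to the -x side of the tester's origin, 44 mm behind the barrel's end cap.
- striker (a joint): how far the striker is drawn back (to the tester's -x), m; 0 at rest. Its spring: 0.3 N per mm, from 0. The sear catches it at 26 to 48 mm, by an energy setting that cannot be seen and differs each time. 1.5 mm past the catch it meets the buffer: 4 N per mm more, felt at once. Caught, it stays back when let go; not caught, it flies forward.
- trip_pad (a point): centre of the top of the trip lever's thumb pad (26 mm along x, 24 mm along y) with the lever at rest; fixed to the tester, 114 mm above the table, over the barrel, 18 mm to the +x side of the tester's origin. The lever is the sear's tail: pressed straight down, the loaded sear trips at 4 to 8 N after 5 to 8 mm; the pad's travel ends at 13 mm.
- dogbone: bystander: dumbbell-shaped cast tensile specimen (wide ends 44 mm, narrow waist 18 mm, 10 mm thick, 96 mm tall) of the same resin, standing in the rack; origin under its foot
- bar: bystander: narrow plain bar of the same resin, 24 mm wide, 10 mm thick, 98 mm tall, standing in the rack; origin under its foot
- jar_near: bystander: black-capped pigment jar, 48 mm across, 56 mm tall, on the robot's side of the tester; origin under its foot
- jar_far: bystander: black-capped pigment jar, 48 mm across, 56 mm tall, beyond the rack; origin under its foot
- cup_far: bystander: small open paper mixing cup, 68 mm across the rim, 62 mm tall, beyond the tester; origin under its foot
- cup_near: bystander: small open mixing cup, 60 mm across the rim, 55 mm tall, on the robot's side to the right; origin under its foot
- bottle_a: bystander: white squeeze bottle of resin with a pointed spout, 74 mm across, 212 mm tall, beyond the tester; origin under its foot
- bottle_b: bystander: a second, like white squeeze bottle of resin, beyond the tester; origin under its foot
Not all that is in view belongs to the job. What is shaped like the part that bears coupon_center but turquoise or yellow is not meant.

How it is judged (in metres and radians):
On the way, in this order (a step that is already met when the one before it is completed fails the run):
1. the coupon stands fully home in the tester's slot, let go of (z of coupon_center in the frame of slot between 0.037 and 0.0425 m and horizontal distance between coupon_center and slot below 0.0045 m and angle between coupon_center's own z axis and vertical below 0.07 rad and contact force between the fingers and coupon below 0.3 N), for 0.3 s.
2. with the coupon in its slot, the striker is drawn back and stays back on its sear, let go of (z of coupon_center in the frame of slot between 0.037 and 0.0425 m and horizontal distance between coupon_center and slot below 0.0045 m and angle between coupon_center's own z axis and vertical below 0.07 rad and value of joint striker above 0.022 m and contact force between the fingers and striker below 0.3 N and distance between the grasp point and knob above 0.05 m), for 0.3 s.
3. the striker has been fired forward at the standing coupon (z of coupon_center in the frame of slot between 0.037 and 0.0425 m and horizontal distance between coupon_center and slot below 0.0045 m and angle between coupon_center's own z axis and vertical below 0.07 rad and value of joint striker below 0.006 m), for 0.1 s.
At the end, for the whole second after the job is handed in: The coupon stands upright and at rest in the tester's slot (its centre 37 to 42.5 mm above the slot's floor and within 4.5 mm of it sideways, tilted less than 0.07 rad) and the striker rests forward within 6 mm of its rest position (all of step 3 and value of joint striker above -0.006 m and linear speed of coupon below 0.02 m/s); the robot touches nothing.
It fails at once if the striker is hauled against its buffer with more than 10 N (contact force between buffer_c0 and striker above 10 N).
It fails at once if the knob slips from the hand: the striker flies forward past 15 mm with the gripper still within 50 mm of the knob (value of joint striker below 0.015 m and velocity of joint striker below -0.35 m/s and distance between the grasp point and knob below 0.05 m).
It fails at once if another specimen, a jar, a cup or a bottle is moved more than 30 mm or tipped more than 0.5 rad (distance of any of dogbone, bar, jar_near, jar_far, cup_far, cup_near, bottle_a, bottle_b from where it was at the start of the episode above 0.03 m or angle between any of dogbone, bar, jar_near, jar_far, cup_far, cup_near, bottle_a, bottle_b's own z axis and vertical above 0.5 rad).
It also fails if it takes over 69 s, if anything falls off the work surface, if the arm or the gripper's body presses on something with over 40 N, if the wrist force passes 120 N, or if a joint passes its speed limit or range.

## Working session

There is one attempt and no reset: what is moved stays moved. The work goes in short steps, Python scripts to look and compute and a tool call to move; the robot and the scene stay as the last step left them, time stands still between calls to the robot, and variables do not carry over. Pictures are saved under pics/ and viewed, and the job is handed in when it is done.

Besides the shell and the picture viewer there is one more tool, called by a JSON object that holds its "fn" and its "kwargs". servo_tool: Moves the arm, as the interface text tells. Its arguments: {"type":"object","properties":{"rows":{"type":"array"}},"required":["rows"]}

```bash
ls; mkdir -p pics; python3 - <<'E'
from cell import ctrl
import cv2
for n in("side","top"):
    f=ctrl.grab_frame(n); cv2.imwrite(f"pics/{n}0.png",f[:,:,::-1])
    m=ctrl.camera_model(n); print(n,m)
print(ctrl.sense())
E
```

```text
pics
side {'camera_matrix': array([[446.24498535,   0.        , 314.12225466],
       [  0.        , 446.24498535, 246.59976239],
       [  0.        ,   0.        ,   1.        ]]), 'R': array([[-0.97574052, -0.21821109,  0.01772992],
       [-0.17027933,  0.70551611, -0.68793311],
       [ 0.13760589, -0.67426325, -0.7255575 ]]), 't': array([513.85834607, 158.7072889 , 904.16483848])}
top {'camera_matrix': array([[581.16012171,   0.        , 314.1906729 ],
       [  0.        , 581.16012171, 241.35770078],
       [  0.        ,   0.        ,   1.        ]]), 'R': array([[ 0.0153541 , -0.99986924,  0.00507424],
       [-0.99692631, -0.01569843, -0.07675609],
       [ 0.07682571, -0.00388012, -0.99703699]]), 't': array([  11.33930418,  533.90656767, 1369.48844178])}
{'t': 0.1, 'q': array([ 1.27428861,  0.70701681, -0.0276624 ,  1.48495678,  0.02197519,
        0.95090972, -0.07552083]), 'dq': array([-7.83909626e-04, -6.18285619e-04,  3.13916135e-06, -1.11107917e-03,
        8.16124690e-05, -4.27423526e-04, -5.40137935e-04]), 'effort': array([ 2.81594228e-03, -8.84293127e+01,  1.23715986e+00, -2.36456501e+01,
        1.70553569e-02,  5.01842049e-03, -6.96696725e-05]), 'tcp_pos': array([ 144.91722577, -556.26216598,  303.48644937]), 'tcp_rot': array([3.12228096, 1.56980565, 1.80629099]), 'wrist_force': array([ 0.35218585,  0.11742523, -0.03624152]), 'torque': array([ 0.03723396, -0.01687689, -0.01050824]), 'width': 85.02516382962204}
```

View pics/side0.png

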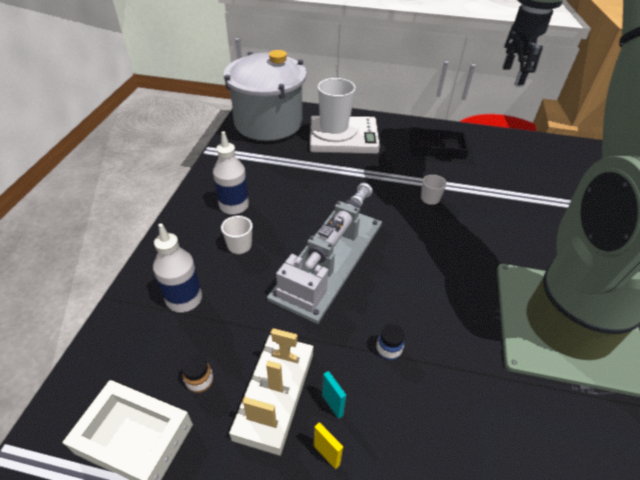

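View pics/top0.png

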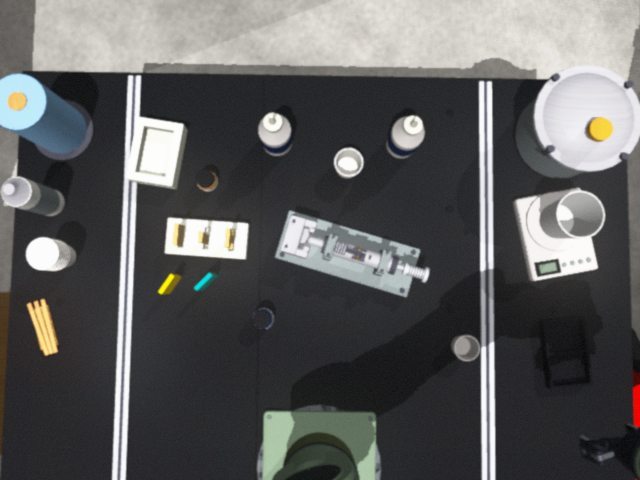

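```bash
python3 - <<'E'
import cv2
s=cv2.imread("pics/side0.png");t=cv2.imread("pics/top0.png")
def c(im,x0,y0,w,h,k,n):
    cv2.imwrite(n,cv2.resize(im[y0:y0+h,x0:x0+w],None,fx=k,fy=k,interpolation=cv2.INTER_CUBIC))
c(t,150,205,110,82,7,"pics/t_rack.png")
c(t,270,200,165,105,4.8,"pics/t_test.png")
c(s,215,320,110,135,4.4,"pics/s_rack.png")
c(s,260,175,130,150,4,"pics/s_test.png")
E
```

```text
(no output)
```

View pics/t_rack.png

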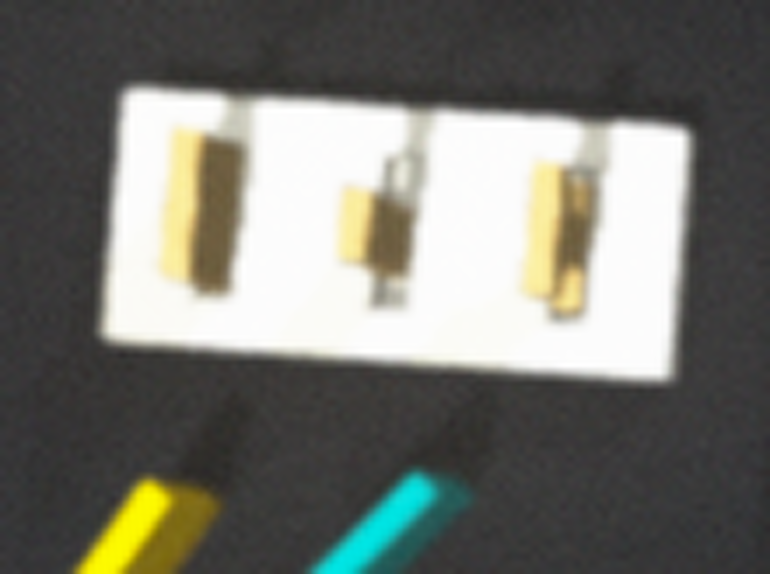

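View pics/t_test.png

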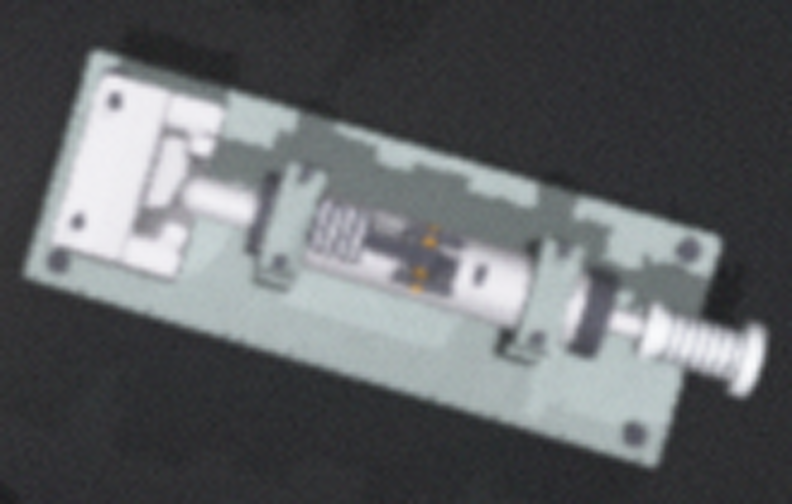

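View pics/s_rack.png

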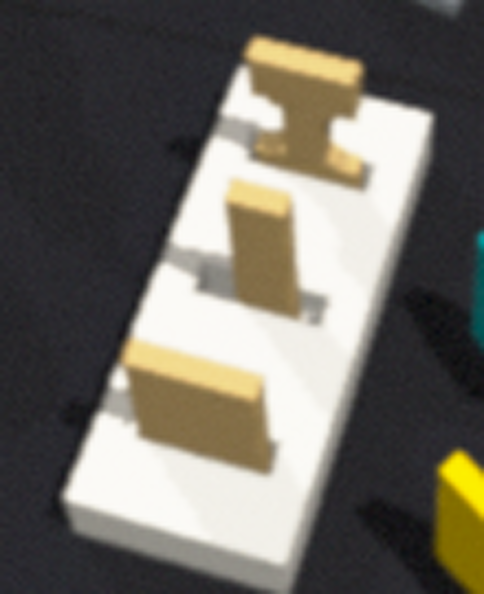

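View pics/s_test.png

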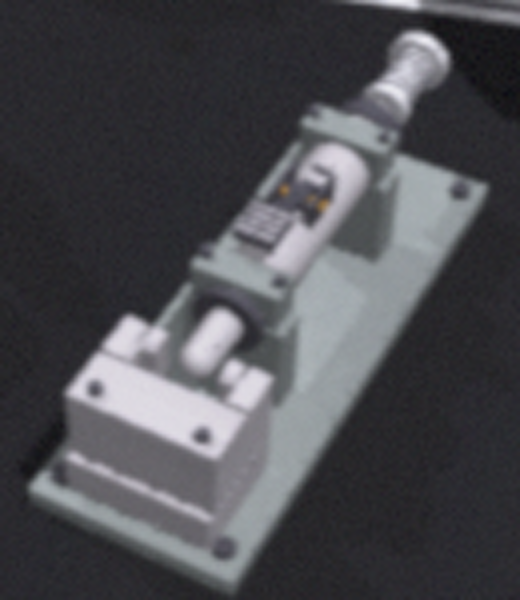

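```bash
cat > h.py <<'E'
import numpy as np,cv2
from scipy.optimize import least_squares
from cell import ctrl
M={n:ctrl.camera_model(n) for n in("side","top")}
def proj(n,X):
    m=M[n];c=np.atleast_2d(X)@m["R"].T+m["t"];p=c@m["camera_matrix"].T
    return p[:,:2]/p[:,2:]
def unproj(n,px,z):
    m=M[n];d=m["R"].T@np.linalg.inv(m["camera_matrix"])@np.array([px[0],px[1],1.]);o=-m["R"].T@m["t"]
    return o+d*(z-o[2])/d[2]
def T(p,L):
    L=np.atleast_2d(L);c,s=np.cos(p[2]),np.sin(p[2])
    return np.c_[p[0]+c*L[:,0]-s*L[:,1],p[1]+s*L[:,0]+c*L[:,1],L[:,2]]
def fit(obs,p0):
    f=lambda p:np.concatenate([(proj(n,T(p,l))[0]-px) for n,l,px in obs])
    r=least_squares(f,p0,loss="soft_l1");print("pose",r.x.round(4),"res",f(r.x).reshape(-1,2).round(1).tolist());return r.x
def crop(k,x0,y0):
    return lambda u,v:np.array([x0+(u+.5)/k-.5,y0+(v+.5)/k-.5])
E
python3 - <<'E'
from h import *
tr=crop(7,150,205);tt=crop(4.8,270,200);sr=crop(4.4,215,320);st=crop(4,260,175)
# rack
obs=[("top",a,tr(*b)) for a,b in [((95,42,32),(123,88)),((-95,42,32),(692,128)),((-95,-42,32),(672,382)),((95,-42,32),(101,342))]]
obs2=[("side",a,sr(*b)) for a,b in [((-95,-42,32),(435,112)),((95,42,32),(65,497)),((95,-42,32),(288,568))]]
p0=[550,180,np.pi/2]
# determine local sign: rack x along +y world, local y along -x
def flip(o): return [(n,(a[0],-a[1],a[2]),b) for n,a,b in o]
for o in (obs,obs2,obs+obs2): r=fit(flip(o),p0)
print("slots",T(r,[(60,0,52),(0,0,52),(-60,0,52)]).round(1))
for z in(92,32):print(z,[unproj("top",tr(*q),z)[:2].round(1).tolist() for q in [(176,128),(203,133),(192,281),(162,276)]])
# tester: x dir of fire toward +y world (anvil at left)
b=14
# local +y: left of fire dir -> world -x (down in image)
base=[((165,-60,b),(97,50)),((-165,-60,b),(722,238)),((-165,60,b),(658,467)),((165,60,b),(25,278))]
o1=[("top",a,tt(*q)) for a,q in base]
o2=[("side",a,st(*q)) for a,q in [((-165,60,b),(488,185)),((165,60,b),(235,585)),((165,-60,b),(30,490))]]
for o in(o1,o2,o1+o2): t=fit(o,[480,-50,1.3])
print("anvil top z85", [(T([0,0,0],[0,0,0]),unproj("top",tt(*q),85)[:2].round(1).tolist()) for q in [(108,70),(225,103),(180,278),(52,248)]])
print("knob",T(t,(-161,0,75)))
c,s=np.cos(t[2]),np.sin(t[2])
R=np.array([[c,s],[-s,c]])
for q in [(108,70),(222,103),(180,278),(52,248)]: print("top anv local",(R@(unproj("top",tt(*q),85)[:2]-t[:2])).round(1))
for q in [(65,393),(215,460),(272,378),(125,315)]: print("side anv local",(R@(unproj("side",st(*q),85)[:2]-t[:2])).round(1))
E
```

```text
pose [536.4725 275.5766   1.5171] res [[0.7, 0.6], [-0.8, 0.4], [-0.7, -0.6], [0.7, -0.4]]
pose [535.1991 275.9569   1.5119] res [[-0.2, 0.7], [0.5, 0.2], [-0.3, -0.6]]
pose [535.7718 275.7991   1.5153] res [[0.7, 0.9], [-0.9, 0.8], [-0.8, -0.2], [0.6, -0.2], [-0.6, 0.5], [0.4, 0.1], [-0.4, -0.9]]
slots [[539.1 335.7  52. ]
 [535.8 275.8  52. ]
 [532.4 215.9  52. ]]
92 [[565.3, 337.3], [563.8, 328.5], [515.6, 330.4], [517.1, 340.2]]
32 [[571.6, 351.6], [570.1, 342.3], [519.7, 344.4], [521.2, 354.6]]
pose [506.7237 -61.2828   1.2946] res [[-0.6, -0.2], [0.6, -0.1], [0.2, 0.3], [-0.2, -0.1]]
pose [505.7996 -59.4054   1.2993] res [[0.0, 0.1], [0.1, -0.1], [-0.1, 0.1]]
pose [506.2491 -60.5048   1.2975] res [[-1.1, 0.2], [0.3, -0.1], [-0.0, 0.3], [-0.5, 0.3], [-0.0, -0.2], [-0.2, -0.6], [-0.2, -0.5]]
anvil top z85 [(array([[0., 0., 0.]]), [590.2, 71.4]), (array([[0., 0., 0.]]), [575.3, 15.4]), (array([[0., 0., 0.]]), [491.6, 35.4]), (array([[0., 0., 0.]]), [504.9, 96.4])]
knob [[ 462.79203539 -215.52890033   75.        ]]
top anv local [149.7 -45.3]
top anv local [ 93.1 -45.6]
top anv local [88.4 40. ]
top anv local [150.7  43.7]
side anv local [150.8 -43.3]
side anv local [151.5  40.6]
side anv local [92.7 40.9]
side anv local [ 91.6 -43.9]
```

```bash
python3 - <<'E'
from h import *
t=[506.25,-60.5,1.2975]
# rectified: local x 60..160, y -55..55, at z=85, 6 px/mm ; grid lines each 10mm
k=6
out=[]
for n in("top","side"):
    im=cv2.imread(f"pics/{n}0.png")
    L=[(60,-55,85),(160,-55,85),(160,55,85),(60,55,85)]
    dst=np.float32([(0,0),(100*k,0),(100*k,110*k),(0,110*k)])
    H=cv2.getPerspectiveTransform(proj(n,T(t,L)).astype(np.float32),dst)
    w=cv2.warpPerspective(im,H,(100*k,110*k),flags=cv2.INTER_CUBIC)
    w=cv2.convertScaleAbs(w,alpha=0.85)
    for i in range(0,100,10):
        cv2.line(w,(i*k,0),(i*k,12),(0,0,255),1);cv2.putText(w,str(60+i),(i*k,24),0,.4,(0,0,255),1)
    out.append(cv2.resize(w,None,fx=.66,fy=.66,interpolation=cv2.INTER_AREA))
cv2.imwrite("pics/rect.png",np.hstack(out))
E
```

```text
(no output)
```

View pics/rect.png

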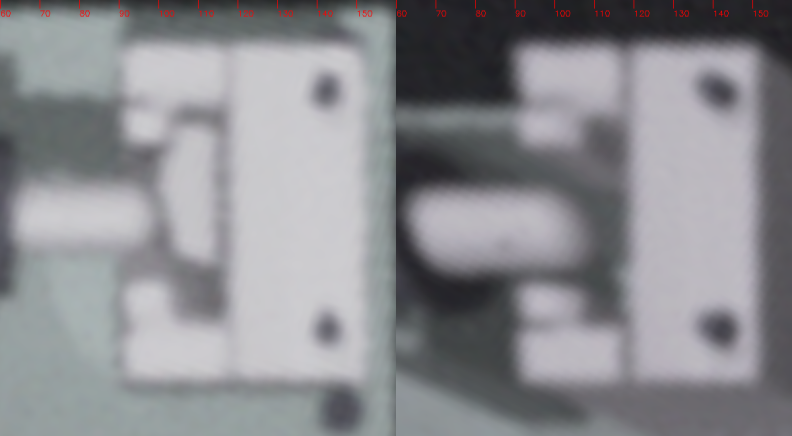

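```bash
python3 - <<'E'
from h import *
tr=crop(7,150,205);tt=crop(4.8,270,200);sr=crop(4.4,215,320);st=crop(4,260,175)
print("coupon top side",[unproj("side",sr(*q),92)[:2].round(1).tolist() for q in [(128,341),(265,376),(263,400),(123,362)]])
b=14
O=[("top",tt(*q),a,0) for a,q in [((165,-60,b),(97,50)),((-165,-60,b),(722,238)),((-165,60,b),(658,467)),((165,60,b),(25,278))]]
O+=[("side",st(*q),a,0) for a,q in [((-165,60,b),(488,185)),((165,60,b),(235,585)),((165,-60,b),(30,490))]]
O+=[("top",tt(*q),(0,y,85),i) for q,y,i in [((108,70),-42,1),((222,103),-42,2),((180,278),42,2),((52,248),42,1)]]
O+=[("side",st(*q),(0,y,85),i) for q,y,i in [((65,393),-42,1),((215,460),42,1),((272,378),42,2),((125,315),-42,2)]]
def f(p):
    r=[]
    for n,px,l,i in O:
        l=list(l)
        if i: l[0]=p[2+i]
        r.append(proj(n,T(p[:3],l))[0]-px)
    return np.concatenate(r)
r=least_squares(f,[506,-60,1.297,151,91],loss="soft_l1");print(r.x.round(4));print(f(r.x).reshape(-1,2).round(1).tolist())
for n in M:
    a=ctrl.trace("coupon_center",n); print(n,[(x["confidence"],np.round(x["extent"],1).tolist()) for x in a])
    a=ctrl.trace("knob",n); print(n,[(x["confidence"],np.round(x["extent"],1).tolist()) for x in a])
p=r.x
for nm,l in [("slot",(108.7,0,40)),("knob",(-161,0,75)),("trip",(18,0,114))]:
    X=T(p,l);print(nm,X.round(1),proj("top",X).round(1),proj("side",X).round(1))
from scipy.spatial.transform import Rotation as Ro
s=ctrl.sense();Rm=Ro.from_euler("xyz",s["tcp_rot"]).as_matrix();print(Rm.round(3),s["t"])
E
```

```text
coupon top side [[565.9, 331.9], [515.5, 333.3], [513.8, 341.6], [565.1, 339.6]]
[506.8895 -60.8884   1.2955 151.0101  92.0237]
[[-0.8, -0.2], [0.4, -0.2], [0.1, 0.2], [-0.3, -0.1], [-0.2, -0.2], [-0.6, -0.9], [-0.6, -0.8], [-0.7, 0.8], [0.2, 1.3], [-1.6, 0.0], [0.3, -1.2], [0.1, 0.0], [0.3, -0.2], [0.3, -0.2], [0.4, 0.2]]
side [(0.92, [334.9, 395.9, 23.7, 46.2]), (0.67, [262.2, 411.2, 38.4, 31.0]), (0.45, [324.8, 252.9, 112.6, 142.6])]
side [(0.76, [338.4, 225.6, 67.7, 88.1]), (0.19, [237.5, 235.6, 30.2, 37.8])]
top [(0.72, [207.8, 283.5, 24.9, 19.7]), (0.64, [178.2, 234.3, 16.3, 22.7]), (0.64, [170.8, 283.1, 19.2, 17.4])]
top [(0.74, [368.6, 258.2, 120.5, 41.5])]
slot [[536.4  43.7  40. ]] [[304.  239.4]] [[305.2 280.9]]
knob [[ 463.1 -215.8   75. ]] [[416.6 271.9]] [[360.6 194.3]]
trip [[511.8 -43.6 114. ]] [[342.6 248.4]] [[326.7 228.4]]
[[-0.     0.968  0.252]
 [ 0.     0.252 -0.968]
 [-1.    -0.    -0.   ]] 0.3
```

{"fn": "servo_tool", "kwargs": {"rows": [{"gripper": 0.5,"travel": [0,2,-2],"roll": 0.15},{"gripper": 0.5,"travel": [0,3.4,-3.4],"roll": 0.15},{"gripper": 0.5,"travel": [0,3.5,-3.4],"roll": 0.01},{"gripper": 0.5,"travel": [0,3.5,-3.4],"roll": 0},{"gripper": 0.5,"travel": [0,3.5,-3.4],"roll": 0},{"gripper": 0.5,"travel": [0,3.5,-3.4],"roll": 0},{"gripper": 0.5,"travel": [0,3.5,-3.4],"roll": 0},{"gripper": 0.5,"travel": [0,3.5,-3.4],"roll": 0}]}}

```text
t: 1.1
tcp_pos: [414.4, -300.7, 302.8]
tcp_rot: [-0.575, 1.569, -2.222]
wrist_force: [1.3, 0.3, 0.2]
width: 42.8
```

```bash
cat >> h.py <<'E'
from scipy.spatial.transform import Rotation as Ro
def state():
    s=ctrl.sense();R=Ro.from_euler("xyz",s["tcp_rot"]).as_matrix()
    print("t",round(s["t"],2),"tcp",s["tcp_pos"].round(1),"jaw",round(np.arctan2(R[1,2],R[0,2]),4),"tilt",R[2].round(3),"F",s["wrist_force"].round(2),"w",round(s["width"],1),"q1,7",s["q"][[0,6]].round(2))
    return s,R
def go(target):
    s,R=state();d=np.array(target)-s["tcp_pos"];print("need tool cm",(R.T@d/10).round(2))
E
python3 -c "
from h import *
go([540,335.5,303])"
```

```text
t 1.1 tcp [ 414.4 -300.7  302.8] jaw -1.647 tilt [-1.    -0.001  0.002] F [1.27 0.29 0.25] w 42.8 q1,7 [ 0.49 -0.97]
need tool cm [ -0.14   7.68 -64.39]
```

{"fn": "servo_tool", "kwargs": {"rows": [{"gripper": 0.5,"travel": [0,0.6,-4.9],"roll": 0},{"gripper": 0.5,"travel": [0,0.6,-4.9],"roll": 0},{"gripper": 0.5,"travel": [0,0.6,-4.9],"roll": 0},{"gripper": 0.5,"travel": [0,0.6,-4.9],"roll": 0},{"gripper": 0.5,"travel": [0,0.6,-4.9],"roll": 0},{"gripper": 0.5,"travel": [0,0.6,-4.9],"roll": 0},{"gripper": 0.5,"travel": [0,0.6,-4.9],"roll": 0},{"gripper": 0.5,"travel": [0,0.6,-4.9],"roll": 0}]}}

```text
t: 1.9
tcp_pos: [493.3, 91.7, 301.7]
tcp_rot: [0.703, 1.568, -0.943]
wrist_force: [1.9, -0.2, -0.0]
width: 42.7
```

```bash
python3 -c "
from h import *
go([540,335.5,303])"
```

```text
t 1.9 tcp [493.3  91.7 301.7] jaw -1.6458 tilt [-1.     0.002  0.002] F [ 1.9  -0.25 -0.02] w 42.7 q1,7 [-0.37 -1.72]
need tool cm [ -0.17   2.83 -24.66]
```

{"fn": "servo_tool", "kwargs": {"rows": [{"gripper": 0.5,"travel": [0,0.6,-4.9],"roll": -0.02},{"gripper": 0.5,"travel": [0,0.6,-4.9],"roll": 0},{"gripper": 0.5,"travel": [0,0.6,-4.9],"roll": 0},{"gripper": 0.5,"travel": [0,0.6,-4.9],"roll": 0},{"gripper": 0.5,"travel": [0,0.6,-4.6],"roll": 0},{"gripper": 0.5,"travel": [0,0,0],"roll": 0}]}}

```text
t: 2.5
tcp_pos: [534.4, 342.8, 300.6]
tcp_rot: [1.71, 1.569, 0.094]
wrist_force: [-0.8, -1.7, -0.7]
width: 43.0
```

```bash
python3 -c "
from h import *
go([540,335.5,135])"
```

```text
t 2.5 tcp [534.4 342.8 300.6] jaw -1.6166 tilt [-1.     0.001 -0.   ] F [-0.84 -1.72 -0.71] w 43.0 q1,7 [-0.73 -2.08]
need tool cm [16.56  0.57  0.7 ]
```

{"fn": "servo_tool", "kwargs": {"rows": [{"gripper": 0.5,"travel": [4,0.5,0.7],"roll": 0.01},{"gripper": 0.5,"travel": [4.5,0,0],"roll": 0},{"gripper": 0.5,"travel": [4,0,0],"roll": 0},{"gripper": 0.5,"travel": [0,0,0],"roll": 0}]}}

```text
t: 2.9
tcp_pos: [539.3, 336.7, 172.0]
tcp_rot: [1.912, 1.567, 0.288]
wrist_force: [-0.1, -0.0, 1.4]
width: 42.4
```

```bash
python3 - <<'E'
from h import *
go([540,335.5,135])
im={n:ctrl.grab_frame(n)[:,:,::-1] for n in M}
a=cv2.resize(im["top"][170:290,120:260],None,fx=2.85,fy=2.85,interpolation=2)
b=cv2.resize(im["side"][280:480,190:390],None,fx=1.9,fy=1.71,interpolation=2)
h=min(a.shape[0],b.shape[0]);cv2.imwrite("pics/g1.png",np.hstack([a[:h],b[:h]]))
s,R=state()
for d in (73,):
  X=s["tcp_pos"]+R@np.array([d,0,0]);print(proj("top",X),proj("side",X))
E
```

```text
t 2.9 tcp [539.3 336.7 172. ] jaw -1.6243 tilt [-1.     0.003 -0.001] F [-0.11 -0.03  1.38] w 42.4 q1,7 [-0.7  -2.04]
need tool cm [3.7  0.06 0.12]
t 3.0 tcp [541.  337.6 177.1] jaw -1.6242 tilt [-1.     0.009 -0.005] F [ 0.6  -0.66  0.55] w 42.4 q1,7 [-0.7  -2.04]
[[172.8238384  232.70708486]] [[256.89249558 400.74180651]]
```

View pics/g1.png

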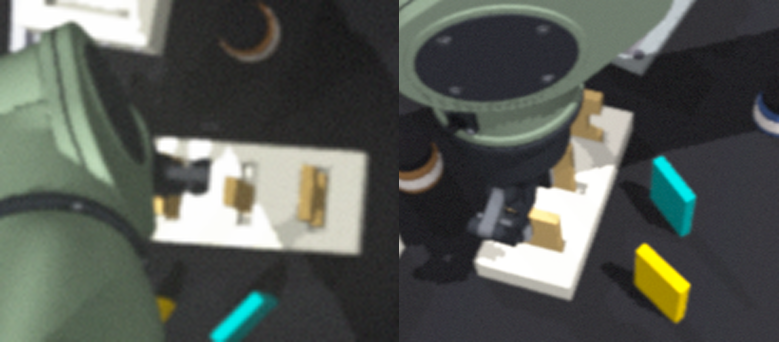

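{"fn": "servo_tool", "kwargs": {"rows": [{"gripper": 0.5,"travel": [2,0,0.1],"roll": 0},{"gripper": 0.5,"travel": [1.5,0,0],"roll": 0},{"gripper": 0.5,"travel": [0,0,0],"roll": 0},{"gripper": 0.5,"travel": [0,0,0],"roll": 0}]}}

```text
t: 3.4
tcp_pos: [544.2, 338.1, 149.5]
tcp_rot: [2.132, 1.55, 0.508]
wrist_force: [0.3, 0.3, 0.3]
width: 43.0
```

```bash
python3 - <<'E'
from h import *
go([540,335.5,135])
im={n:ctrl.grab_frame(n)[:,:,::-1] for n in M}
a=cv2.resize(im["top"][170:290,120:260],None,fx=2.85,fy=2.85,interpolation=2)
b=cv2.resize(im["side"][360:460,210:310],None,fx=4,fy=3.42,interpolation=2)
h=min(a.shape[0],b.shape[0]);cv2.imwrite("pics/g2.png",np.hstack([a[:h],b[:h]]))
E
```

```text
t 3.4 tcp [544.2 338.1 149.5] jaw -1.6242 tilt [-1.     0.018 -0.011] F [0.32 0.31 0.31] w 43.0 q1,7 [-0.7  -2.03]
need tool cm [ 1.44 -0.43  0.3 ]
```

View pics/g2.png

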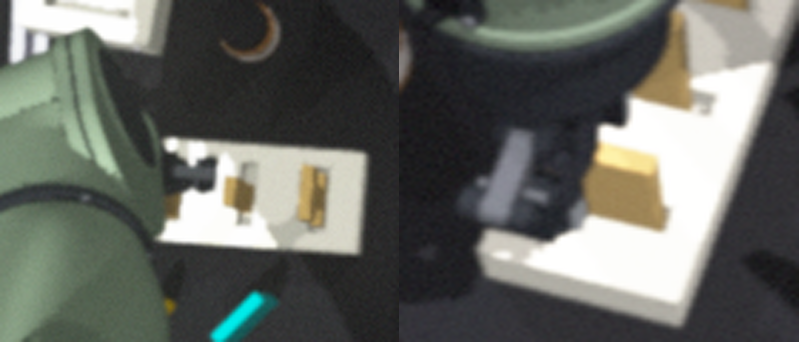

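```bash
python3 - <<'E'
from h import *
s,R=state();print(s["q"].round(3))
P=s["tcp_pos"]
for l in [(0,0,0),(54,0,0),(73,0,0),(60,11,21),(60,-11,21),(60,11,-21),(60,-11,-21),(73,11,-35),(73,-11,-35),(30,0,-50)]:
    X=P+R@np.array(l);u=proj("side",X)[0];t=proj("top",X)[0];print(l,X.round(0),u.round(0),"crop",((u-[210,360])*[4,3.42]+[399,0]).round(0),"top",((t-[120,170])*2.85).round(0))
X=(540,335.5,92);print(proj("side",X),proj("top",X))
E
```

```text
t 3.5 tcp [544.1 338.1 149.3] jaw -1.6242 tilt [-1.     0.017 -0.011] F [ 0.51 -0.23  0.48] w 42.9 q1,7 [-0.7  -2.03]
[-0.696  1.006  0.202  1.398 -0.251  0.742 -2.028]
(0, 0, 0) [544. 338. 149.] [253. 387.] crop [571.  91.] top [136. 170.]
(54, 0, 0) [545. 339.  95.] [255. 403.] crop [579. 148.] top [152. 175.]
(73, 0, 0) [545. 339.  76.] [256. 409.] crop [582. 166.] top [158. 177.]
(60, 11, 21) [555. 317.  89.] [254. 391.] crop [573. 105.] top [182. 164.]
(60, -11, 21) [533. 318.  89.] [267. 394.] crop [626. 118.] top [179. 192.]
(60, 11, -21) [557. 359.  90.] [243. 416.] crop [533. 191.] top [129. 161.]
(60, -11, -21) [535. 360.  89.] [257. 420.] crop [588. 205.] top [127. 188.]
(73, 11, -35) [558. 373.  77.] [241. 428.] crop [522. 233.] top [115. 161.]
(73, -11, -35) [536. 374.  77.] [254. 432.] crop [576. 247.] top [113. 188.]
(30, 0, -50) [547. 388. 120.] [241. 428.] crop [525. 234.] top [ 81. 169.]
[[259.03685135 402.94198156]] [[175.13029466 233.96633142]]
```

{"fn": "servo_tool", "kwargs": {"rows": [{"gripper": 0.5,"travel": [1,-0.4,0.2],"roll": 0},{"gripper": 0.5,"travel": [0,0,0],"roll": 0}]}}

```text
t: 3.7
tcp_pos: [540.5, 336.7, 140.7]
tcp_rot: [2.141, 1.548, 0.517]
wrist_force: [-0.6, -0.4, -0.4]
width: 42.4
```

```bash
python3 - <<'E'
from h import *
s,R=state();print(s["q"].round(3),s["dq"].round(3),s["effort"].round(2))
E
```

```text
t 3.7 tcp [540.5 336.7 140.7] jaw -1.624 tilt [-1.     0.019 -0.012] F [-0.61 -0.4  -0.35] w 42.4 q1,7 [-0.7  -2.02]
[-0.697  1.013  0.197  1.42  -0.254  0.711 -2.025] [-0.001 -0.032  0.013 -0.047  0.005  0.037 -0.005] [ 2.800e-01 -1.031e+02  7.020e+00 -1.843e+01 -8.000e-02 -9.600e-01
  1.000e-01]
```

{"fn": "servo_tool", "kwargs": {"rows": [{"gripper": 0.5,"travel": [0.6,0,0.1],"roll": 0},{"gripper": 0.5,"travel": [0,0,0],"roll": 0},{"gripper": 0,"travel": [0,0,0],"roll": 0},{"gripper": 0,"travel": [0,0,0],"roll": 0},{"gripper": 0,"travel": [0,0,0],"roll": 0},{"gripper": 0,"travel": [0,0,0],"roll": 0},{"gripper": 0,"travel": [0,0,0],"roll": 0}]}}

```text
t: 4.4
tcp_pos: [541.6, 335.4, 136.2]
tcp_rot: [2.105, 1.547, 0.48]
wrist_force: [-0.0, -0.1, -1.5]
width: 9.0
```

```bash
python3 - <<'E'
from h import *
s,R=state()
im={n:ctrl.grab_frame(n)[:,:,::-1] for n in M}
a=cv2.resize(im["top"][170:290,120:260],None,fx=2.85,fy=2.85,interpolation=2)
b=cv2.resize(im["side"][360:460,210:310],None,fx=4,fy=3.42,interpolation=2)
h=min(a.shape[0],b.shape[0]);cv2.imwrite("pics/g3.png",np.hstack([a[:h],b[:h]]))
E
```

```text
t 4.4 tcp [541.6 335.4 136.2] jaw -1.6245 tilt [-1.     0.02  -0.012] F [-0.03 -0.08 -1.5 ] w 9.0 q1,7 [-0.69 -2.02]
```

View pics/g3.png

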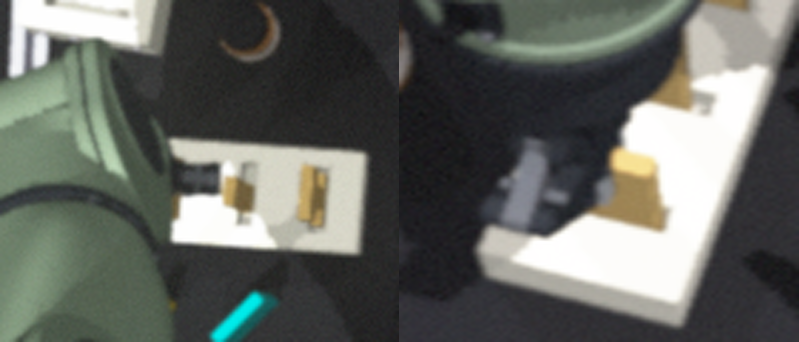

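{"fn": "servo_tool", "kwargs": {"rows": [{"gripper": 0,"travel": [-1,0,0],"roll": 0},{"gripper": 0,"travel": [-2,0,0],"roll": 0},{"gripper": 0,"travel": [-2.5,0,0],"roll": 0},{"gripper": 0,"travel": [-2.5,0,0],"roll": 0},{"gripper": 0,"travel": [-2,0,0],"roll": 0},{"gripper": 0,"travel": [-1,0,0],"roll": 0},{"gripper": 0,"travel": [-0.5,0,0],"roll": 0},{"gripper": 0,"travel": [0,0,0],"roll": 0}]}}

```text
t: 5.3
tcp_pos: [538.8, 334.9, 259.3]
tcp_rot: [2.157, 1.544, 0.534]
wrist_force: [-0.2, 0.2, -0.0]
width: 9.0
```

```bash
python3 - <<'E'
from h import *
go([536.4,43.7,252])
E
```

```text
t 5.3 tcp [538.8 334.9 259.3] jaw -1.6237 tilt [-1.     0.022 -0.015] F [-0.19  0.18 -0.01] w 9.0 q1,7 [-0.71 -2.05]
need tool cm [ 0.33  1.29 29.1 ]
```

{"fn": "servo_tool", "kwargs": {"rows": [{"gripper": 0,"travel": [0,0,1],"roll": 0.05},{"gripper": 0,"travel": [0,0,2],"roll": 0.08},{"gripper": 0,"travel": [0,0,3],"roll": 0.08},{"gripper": 0,"travel": [0,0,4],"roll": 0.012},{"gripper": 0,"travel": [0,0,4],"roll": 0},{"gripper": 0,"travel": [0,0,4],"roll": 0},{"gripper": 0,"travel": [0,0,3],"roll": 0},{"gripper": 0,"travel": [0,0,2],"roll": 0}]}}

```text
t: 6.1
tcp_pos: [475.9, 101.3, 248.8]
tcp_rot: [2.336, 1.554, 0.462]
wrist_force: [1.1, 0.4, 0.2]
width: 8.7
```

```bash
python3 - <<'E'
from h import *
go([536.4,43.7,252])
E
```

```text
t 6.1 tcp [475.9 101.3 248.8] jaw -1.8742 tilt [-1.     0.012 -0.012] F [1.13 0.43 0.16] w 8.7 q1,7 [-0.4  -1.88]
need tool cm [-0.27  7.5   3.68]
```

{"fn": "servo_tool", "kwargs": {"rows": [{"gripper": 0,"travel": [0,2,1.2],"roll": -0.02},{"gripper": 0,"travel": [-0.2,2.5,1],"roll": 0},{"gripper": 0,"travel": [-0.2,1.5,0.7],"roll": 0},{"gripper": 0,"travel": [0,0.7,0.3],"roll": 0},{"gripper": 0,"travel": [0,0,0],"roll": 0},{"gripper": 0,"travel": [0,0,0],"roll": 0}]}}

```text
t: 6.7
tcp_pos: [527.9, 43.2, 250.1]
tcp_rot: [2.397, 1.562, 0.525]
wrist_force: [-1.1, -1.2, -0.4]
width: 9.3
```

```bash
python3 - <<'E'
from h import *
go([536.4,43.7,252])
E
```

```text
t 6.7 tcp [527.9  43.2 250.1] jaw -1.8722 tilt [-1.     0.006 -0.006] F [-1.08 -1.22 -0.44] w 9.3 q1,7 [-0.26 -1.78]
need tool cm [-0.18  0.79 -0.3 ]
```

{"fn": "servo_tool", "kwargs": {"rows": [{"gripper": 0,"travel": [0,0.8,-0.3],"roll": -0.026},{"gripper": 0,"travel": [0.8,0,0],"roll": 0},{"gripper": 0,"travel": [1.0,0,0],"roll": 0},{"gripper": 0,"travel": [0.5,0,0],"roll": 0},{"gripper": 0,"travel": [0,0,0],"roll": 0},{"gripper": 0,"travel": [0,0,0],"roll": 0}]}}

```text
t: 7.3
tcp_pos: [535.8, 46.1, 224.1]
tcp_rot: [2.603, 1.564, 0.761]
wrist_force: [0.1, -0.3, -0.2]
width: 9.2
```

```bash
python3 - <<'E'
from h import *
go([536.4,43.7,252])
im={n:ctrl.grab_frame(n)[:,:,::-1] for n in M}
for n in M: cv2.imwrite(f"pics/{n}4.png",im[n])
a=cv2.resize(im["top"][190:290,250:350],None,fx=4,fy=4,interpolation=2)
b=cv2.resize(im["side"][200:340,250:390],None,fx=2.85,fy=2.857,interpolation=2)
h=min(a.shape[0],b.shape[0]);cv2.imwrite("pics/g4.png",np.hstack([a[:h],b[:h]]))
E
```

```text
t 7.3 tcp [535.8  46.1 224.1] jaw -1.8418 tilt [-1.     0.004 -0.006] F [ 0.09 -0.28 -0.17] w 9.2 q1,7 [-0.25 -1.76]
need tool cm [-2.79  0.13  0.2 ]
```

View pics/g4.png

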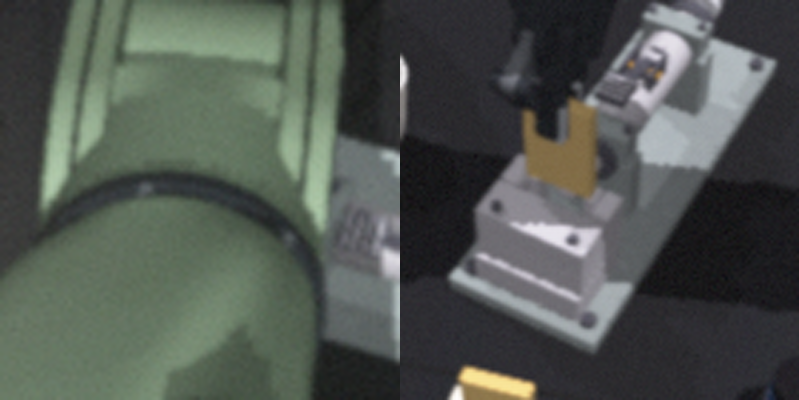

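```bash
python3 - <<'E'
from h import *
im=cv2.imread("pics/side4.png")
cv2.imwrite("pics/g5.png",cv2.resize(im[225:305,270:340],None,fx=8,fy=7.5,interpolation=2))
s,R=state();P=s["tcp_pos"]
t=[506.9,-60.9,1.2955]
c,sn=np.cos(t[2]),np.sin(t[2]);X=np.array([c,sn,0]);Y=np.array([-sn,c,0])
g=P+R@[54,0,0]
print("grasp",g.round(1))
foot=P[2]-124.2
for off in(0,-3,-5):
  ctr=g+R@[0,off,0]
  for z in(foot,):
    q=[proj("side",np.array([*(ctr+5*sx*X+25*sy*Y)[:2],z]))[0] for sx,sy in((1,-1),(1,1))]
    print(off,z,[((a-[270,225])*[8,7.5]).round(0).tolist() for a in q])
E
```

```text
t 7.4 tcp [535.9  46.  224.4] jaw -1.8418 tilt [-1.     0.004 -0.006] F [ 0.6   0.12 -0.09] w 9.1 q1,7 [-0.25 -1.76]
grasp [536.2  46.3 170.4]
0 100.15403975124705 [[182.0, 259.0], [361.0, 330.0]]
-3 100.15403975124705 [[193.0, 263.0], [372.0, 334.0]]
-5 100.15403975124705 [[200.0, 266.0], [379.0, 337.0]]
```

View pics/g5.png

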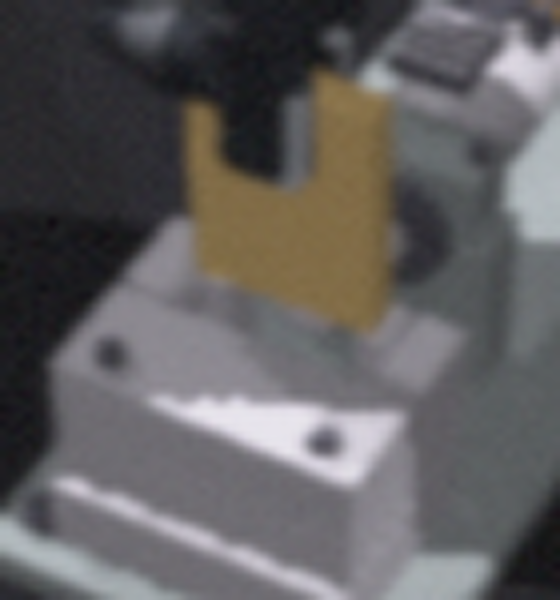

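{"fn": "servo_tool", "kwargs": {"rows": [{"gripper": 0,"travel": [0,0.4,0.25],"roll": 0.003},{"gripper": 0,"travel": [0,0.1,0.03],"roll": 0},{"gripper": 0,"travel": [0,0,0],"roll": 0},{"gripper": 0,"travel": [0,0,0],"roll": 0}]}}

```text
t: 7.8
tcp_pos: [540.6, 41.4, 225.1]
tcp_rot: [2.472, 1.562, 0.626]
wrist_force: [0.2, 0.7, 0.1]
width: 9.2
```

```bash
python3 - <<'E'
from h import *
s,R=state();P=s["tcp_pos"];g=P+R@[54,-4,0];print("coupon",g.round(1),"err tool", (R.T@(np.array([536.4,43.7,g[2]])-g)).round(2))
im=ctrl.grab_frame("side")[:,:,::-1];cv2.imwrite("pics/side6.png",im)
cv2.imwrite("pics/g6.png",cv2.resize(im[225:305,270:340],None,fx=8,fy=7.5,interpolation=2))
E
```

```text
t 7.8 tcp [540.6  41.4 225.1] jaw -1.8454 tilt [-1.     0.005 -0.007] F [0.23 0.67 0.13] w 9.2 q1,7 [-0.24 -1.76]
coupon [537.1  42.8 171. ] err tool [-0.   -0.97 -0.69]
```

View pics/g6.png

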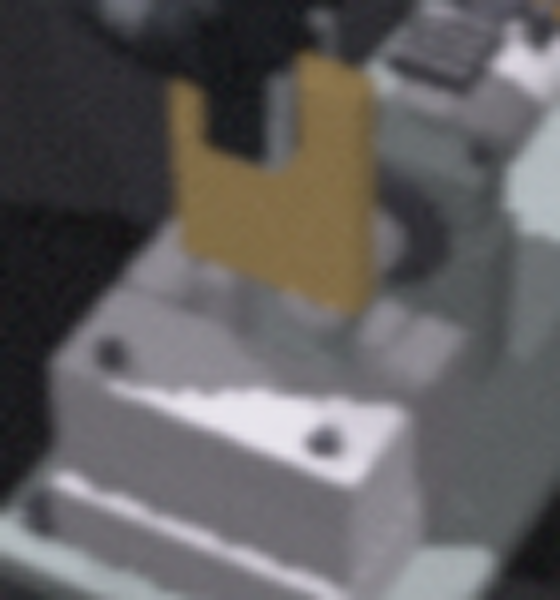

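{"fn": "servo_tool", "kwargs": {"rows": [{"gripper": 0,"travel": [0.3,-0.1,-0.07],"roll": 0},{"gripper": 0,"travel": [0.4,0,0],"roll": 0},{"gripper": 0,"travel": [0.3,0,0],"roll": 0},{"gripper": 0,"travel": [0,0,0],"roll": 0},{"gripper": 0,"travel": [0,0,0],"roll": 0}]}}

```text
t: 8.35
tcp_pos: [539.6, 42.8, 213.9]
tcp_rot: [2.519, 1.563, 0.674]
wrist_force: [0.6, -0.4, 0.3]
width: 8.9
```

```bash
cat >>h.py <<'E'
def cp():
    s,R=state();P=s["tcp_pos"];g=P+R@[54,-4,0];print("coupon",g.round(1),"foot",round(P[2]-124.2,1),"err tool", (R.T@(np.array([536.4,43.7,g[2]])-g)).round(2))
E
python3 - <<'E'
from h import *
cp()
im=ctrl.grab_frame("side")[:,:,::-1];cv2.imwrite("pics/side7.png",im)
cv2.imwrite("pics/g7.png",cv2.resize(im[225:305,270:340],None,fx=8,fy=7.5,interpolation=2))
E
```

```text
t 8.35 tcp [539.6  42.8 213.9] jaw -1.8451 tilt [-1.     0.005 -0.007] F [ 0.58 -0.41  0.33] w 8.9 q1,7 [-0.24 -1.75]
coupon [536.1  44.1 159.9] foot 89.7 err tool [-0.    0.38  0.32]
```

View pics/g7.png

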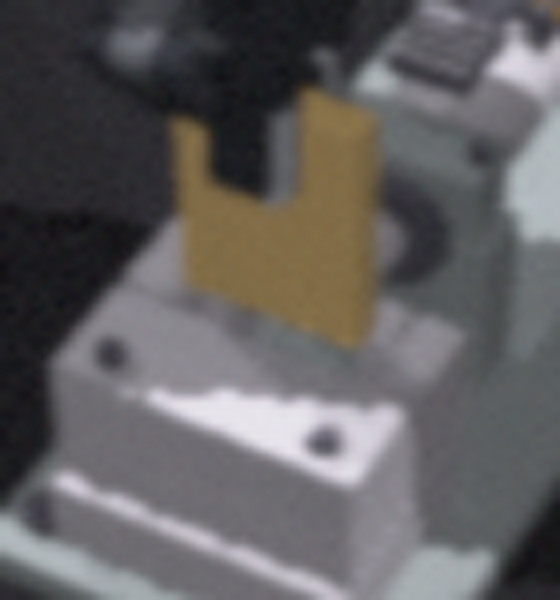

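{"fn": "servo_tool", "kwargs": {"rows": [{"gripper": 0,"travel": [0.4,0.03,0.03],"roll": 0},{"gripper": 0,"travel": [0.4,0,0],"roll": 0},{"gripper": 0,"travel": [0.4,0,0],"roll": 0},{"gripper": 0,"travel": [0,0,0],"roll": 0}]}}

```text
t: 8.8
tcp_pos: [539.9, 42.4, 200.9]
tcp_rot: [2.527, 1.563, 0.682]
wrist_force: [-0.1, -0.5, 1.1]
width: 9.0
```

```bash
python3 -c "
from h import *
cp()"
```

```text
t 8.8 tcp [539.9  42.4 200.9] jaw -1.8452 tilt [-1.     0.005 -0.007] F [-0.1  -0.46  1.09] w 9.0 q1,7 [-0.23 -1.75]
coupon [536.4  43.8 146.8] foot 76.7 err tool [-0.    0.04  0.06]
```

{"fn": "servo_tool", "kwargs": {"rows": [{"gripper": 0,"travel": [0.6,0,0],"roll": 0},{"gripper": 0,"travel": [0.7,0,0],"roll": 0},{"gripper": 0,"travel": [0.6,0,0],"roll": 0},{"gripper": 0,"travel": [0.4,0,0],"roll": 0},{"gripper": 0,"travel": [0,0,0],"roll": 0}]}}

```text
t: 9.3
tcp_pos: [539.7, 42.6, 175.4]
tcp_rot: [2.622, 1.563, 0.777]
wrist_force: [-0.4, 0.7, 0.1]
width: 9.1
```

```bash
python3 -c "
from h import *
cp()"
```

```text
t 9.3 tcp [539.7  42.6 175.4] jaw -1.8451 tilt [-1.     0.004 -0.006] F [-0.42  0.67  0.06] w 9.1 q1,7 [-0.23 -1.74]
coupon [536.2  43.9 121.4] foot 51.2 err tool [-0.    0.29  0.18]
```

{"fn": "servo_tool", "kwargs": {"rows": [{"gripper": 0,"travel": [0.3,0,0],"roll": 0},{"gripper": 0,"travel": [0.3,0,0],"roll": 0},{"gripper": 0,"travel": [0.2,0,0],"roll": 0},{"gripper": 0,"travel": [0,0,0],"roll": 0}]}}

```text
t: 9.7
tcp_pos: [539.7, 42.7, 166.8]
tcp_rot: [2.646, 1.564, 0.801]
wrist_force: [-0.9, -0.5, -1.2]
width: 9.0
```

{"fn": "servo_tool", "kwargs": {"rows": [{"gripper": 0,"travel": [0.15,0,0],"roll": 0},{"gripper": 0,"travel": [0,0,0],"roll": 0}]}}

```text
t: 9.9
tcp_pos: [539.7, 42.7, 165.3]
tcp_rot: [2.65, 1.564, 0.805]
wrist_force: [-0.6, -0.1, -0.8]
width: 8.9
```

{"fn": "servo_tool", "kwargs": {"rows": [{"gripper": 0,"travel": [0.15,0,0],"roll": 0},{"gripper": 0,"travel": [0,0,0],"roll": 0}]}}

```text
t: 10.1
tcp_pos: [539.7, 42.7, 164.4]
tcp_rot: [2.64, 1.563, 0.795]
wrist_force: [-1.2, -0.4, 1.3]
width: 9.2
```

{"fn": "servo_tool", "kwargs": {"rows": [{"gripper": 0,"travel": [0.12,0,0],"roll": 0},{"gripper": 0,"travel": [0,0,0],"roll": 0}]}}

```text
t: 10.3
tcp_pos: [539.6, 42.7, 164.5]
tcp_rot: [2.597, 1.562, 0.752]
wrist_force: [-2.2, -0.0, -0.8]
width: 9.6
```

{"fn": "servo_tool", "kwargs": {"rows": [{"gripper": 0,"travel": [0.15,0,0],"roll": 0},{"gripper": 0,"travel": [0,0,0],"roll": 0}]}}

```text
t: 10.5
tcp_pos: [539.5, 42.7, 164.5]
tcp_rot: [2.572, 1.561, 0.727]
wrist_force: [-1.0, 0.2, -1.9]
width: 9.1
```

{"fn": "servo_tool", "kwargs": {"rows": [{"gripper": 0.3,"travel": [0,0,0],"roll": 0},{"gripper": 0.3,"travel": [0,0,0],"roll": 0},{"gripper": 0.3,"travel": [0,0,0],"roll": 0},{"gripper": 0.3,"travel": [0,0,0],"roll": 0}]}}

```text
t: 10.9
tcp_pos: [540.1, 42.6, 164.4]
tcp_rot: [2.464, 1.56, 0.619]
wrist_force: [-0.2, 0.1, -0.6]
width: 25.3
```

```bash
python3 - <<'E'
from h import *
cp()
im=ctrl.grab_frame("side")[:,:,::-1]
cv2.imwrite("pics/g8.png",cv2.resize(im[205:325,260:370],None,fx=6,fy=5,interpolation=2))
E
```

```text
t 10.9 tcp [540.1  42.6 164.4] jaw -1.8454 tilt [-1.     0.007 -0.008] F [-0.19  0.13 -0.6 ] w 25.3 q1,7 [-0.22 -1.73]
coupon [536.7  44.  110.4] foot 40.2 err tool [-0.   -0.23  0.37]
```

View pics/g8.png

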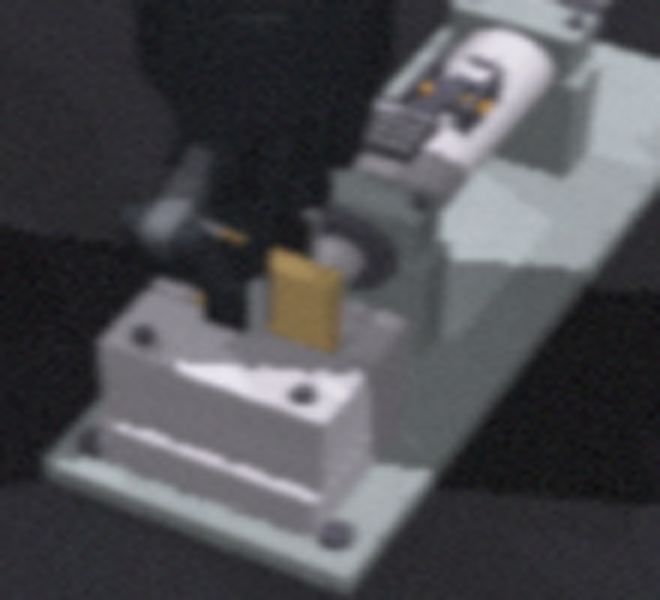

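{"fn": "servo_tool", "kwargs": {"rows": [{"gripper": 0.3,"travel": [-0.5,0,0],"roll": 0},{"gripper": 0.3,"travel": [-1.5,0,0],"roll": 0},{"gripper": 0.3,"travel": [-2.5,0,0],"roll": 0},{"gripper": 0.3,"travel": [-3,0,0],"roll": 0},{"gripper": 0.5,"travel": [-2,0,0],"roll": -0.1},{"gripper": 0.6,"travel": [-1,0,0],"roll": -0.14},{"gripper": 0.6,"travel": [0,0,0],"roll": -0.14},{"gripper": 0.6,"travel": [0,0,0],"roll": -0.14}]}}

```text
t: 11.75
tcp_pos: [539.0, 41.9, 276.0]
tcp_rot: [1.752, 1.56, 0.442]
wrist_force: [0.1, 0.4, -0.6]
width: 51.2
```

{"fn": "servo_tool", "kwargs": {"rows": [{"gripper": 0.6,"travel": [0,0,0],"roll": -0.14},{"gripper": 0.6,"travel": [0,0,0],"roll": -0.14},{"gripper": 0.6,"travel": [0,0,0],"roll": -0.14},{"gripper": 0.6,"travel": [0,0,0],"roll": -0.14},{"gripper": 0.6,"travel": [0,0,0],"roll": -0.14},{"gripper": 0.6,"travel": [0,0,0],"roll": -0.14},{"gripper": 0.6,"travel": [0,0,0],"roll": -0.1},{"gripper": 0.6,"travel": [0,0,0],"roll": 0}]}}

```text
t: 12.55
tcp_pos: [538.9, 40.7, 279.3]
tcp_rot: [0.501, 1.558, 0.174]
wrist_force: [0.6, 0.7, -0.9]
width: 51.0
```

```bash
python3 - <<'E'
from h import *
go([463.1,-215.8,240])
im={n:ctrl.grab_frame(n)[:,:,::-1] for n in M}
for n in M: cv2.imwrite(f"pics/{n}9.png",im[n])
b=cv2.resize(im["side"][160:340,250:400],None,fx=3.3,fy=3.3,interpolation=2)
cv2.imwrite("pics/g9.png",b)
E
```

```text
t 12.55 tcp [538.9  40.7 279.3] jaw -0.3273 tilt [-1.     0.006  0.012] F [ 0.61  0.72 -0.95] w 51.0 q1,7 [-0.01 -0.66]
need tool cm [  3.77 -26.75   1.02]
```

View pics/g9.png

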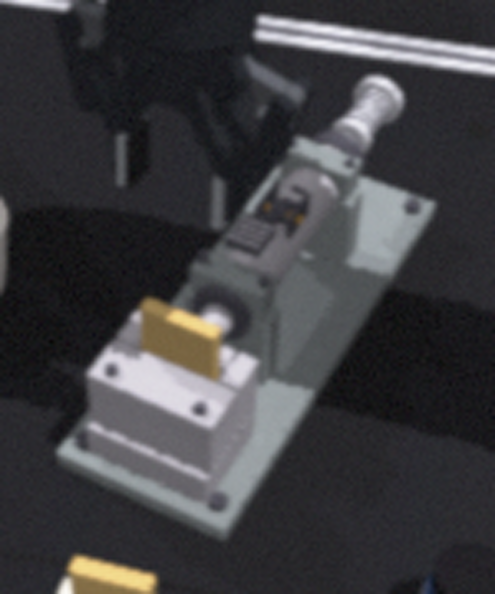

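```bash
python3 - <<'E'
from h import *
p=[506.9,-60.9,1.2955]
for x in(-182,-140): print(x,proj("side",T(p,(x,0,75))).round(1),proj("top",T(p,(x,0,75))).round(1))
E
```

```text
-182 [[364.2 189.4]] [[425.4 274.5]]
-140 [[357.  199.4]] [[407.8 269.2]]
```

{"fn": "servo_tool", "kwargs": {"rows": [{"gripper": 0.7,"travel": [0,-1.5,0],"roll": -0.052},{"gripper": 0.7,"travel": [0,-3,0.1],"roll": 0},{"gripper": 0.7,"travel": [0,-4,0.1],"roll": 0},{"gripper": 0.7,"travel": [0,-4,0.1],"roll": 0},{"gripper": 0.7,"travel": [0,-4,0],"roll": 0},{"gripper": 0.7,"travel": [0,-4,0],"roll": 0},{"gripper": 0.7,"travel": [0,-3,0],"roll": 0},{"gripper": 0.7,"travel": [0,-1.5,0],"roll": 0}]}}

```text
t: 13.45
tcp_pos: [467.5, -205.3, 278.0]
tcp_rot: [0.426, 1.557, 0.126]
wrist_force: [0.1, -0.6, -0.8]
width: 60.0
```

```bash
python3 - <<'E'
from h import *
go([463.1,-215.8,180])
E
```

```text
t 13.45 tcp [ 467.5 -205.3  278. ] jaw -0.3001 tilt [-1.     0.006  0.012] F [ 0.11 -0.56 -0.77] w 60.0 q1,7 [ 0.52 -0.2 ]
need tool cm [ 9.79 -1.18 -0.23]
```

{"fn": "servo_tool", "kwargs": {"rows": [{"gripper": 0.7,"travel": [1.5,-1,-0.2],"roll": -0.025},{"gripper": 0.7,"travel": [2.5,0,0],"roll": 0},{"gripper": 0.7,"travel": [2.5,0,0],"roll": 0},{"gripper": 0.7,"travel": [2,0,0],"roll": 0},{"gripper": 0.7,"travel": [1,0,0],"roll": 0},{"gripper": 0.7,"travel": [0,0,0],"roll": 0}]}}

```text
t: 14.05
tcp_pos: [462.8, -218.3, 180.9]
tcp_rot: [0.124, 1.556, -0.173]
wrist_force: [-0.2, 0.3, 0.2]
width: 60.1
```

```bash
python3 - <<'E'
from h import *
go([463.1,-215.8,131])
im={n:ctrl.grab_frame(n)[:,:,::-1] for n in M}
a=cv2.resize(im["top"][220:320,360:460],None,fx=4,fy=4,interpolation=2)
b=cv2.resize(im["side"][150:250,310:410],None,fx=4,fy=4,interpolation=2)
cv2.imwrite("pics/g10.png",np.hstack([a,b]))
E
```

```text
t 14.05 tcp [ 462.8 -218.3  180.9] jaw -0.2977 tilt [-1.     0.002  0.014] F [-0.15  0.28  0.17] w 60.1 q1,7 [ 0.5  -0.24]
need tool cm [ 4.99  0.24 -0.12]
```

View pics/g10.png

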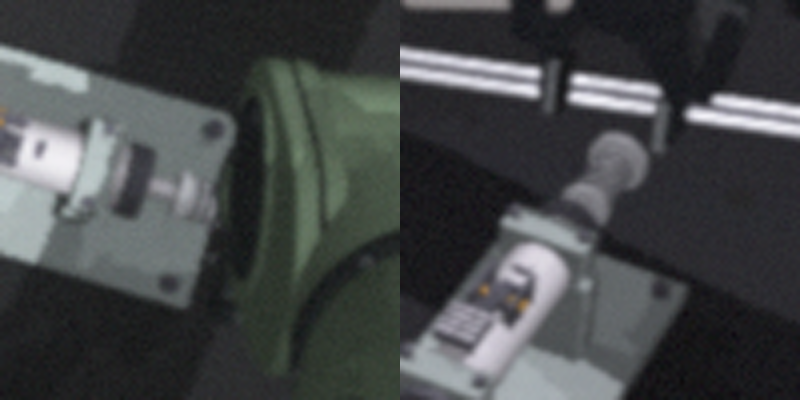

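{"fn": "servo_tool", "kwargs": {"rows": [{"gripper": 0.7,"travel": [0,0.2,-0.1],"roll": -0.025},{"gripper": 0.7,"travel": [1,0,0],"roll": 0},{"gripper": 0.7,"travel": [1.5,0,0],"roll": 0},{"gripper": 0.7,"travel": [1.3,0,0],"roll": 0},{"gripper": 0.7,"travel": [0.7,0,0],"roll": 0},{"gripper": 0.7,"travel": [0,0,0],"roll": 0},{"gripper": 0.7,"travel": [0,0,0],"roll": 0}]}}

```text
t: 14.85
tcp_pos: [464.8, -216.7, 137.5]
tcp_rot: [0.027, 1.549, -0.244]
wrist_force: [-0.1, 0.3, 0.7]
width: 60.0
```

```bash
python3 - <<'E'
from h import *
s,R=state(); g=s["tcp_pos"]+R@[54,0,0]; print("grasp",g.round(1),(R.T@(np.array([463.1,-215.8,75])-g)).round(1))
im={n:ctrl.grab_frame(n)[:,:,::-1] for n in M}
a=cv2.resize(im["top"][220:320,360:460],None,fx=4,fy=4,interpolation=2)
b=cv2.resize(im["side"][150:250,310:410],None,fx=4,fy=4,interpolation=2)
cv2.imwrite("pics/g11.png",np.hstack([a,b]))
E
```

```text
t 14.85 tcp [ 464.8 -216.7  137.5] jaw -0.2707 tilt [-1.     0.001  0.022] F [-0.11  0.29  0.67] w 60.0 q1,7 [ 0.47 -0.26]
grasp [ 466.  -216.9   83.5] [ 8.4  0.3 -3.3]
```

View pics/g11.png

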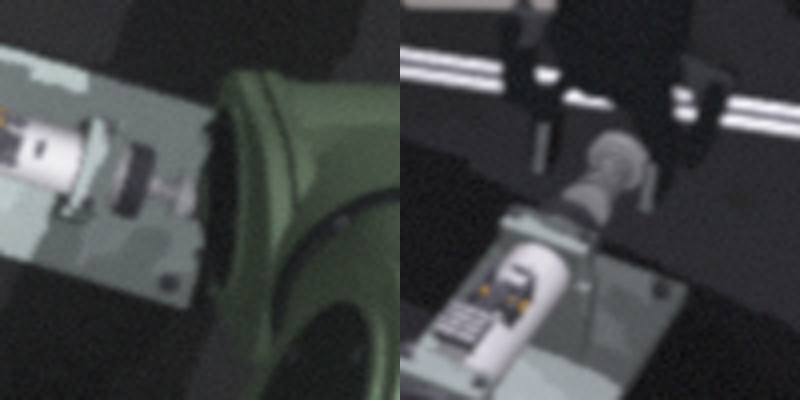

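{"fn": "servo_tool", "kwargs": {"rows": [{"gripper": 0.7,"travel": [0.4,0,-0.3],"roll": 0},{"gripper": 0.7,"travel": [0.4,0,0],"roll": 0},{"gripper": 0.7,"travel": [0,0,0],"roll": 0},{"gripper": 0.7,"travel": [0,0,0],"roll": 0}]}}

```text
t: 15.35
tcp_pos: [462.1, -216.1, 129.7]
tcp_rot: [0.017, 1.547, -0.253]
wrist_force: [-0.4, 0.7, -0.3]
width: 59.7
```

```bash
cat >>h.py <<'E'
def kn():
    s,R=state(); g=s["tcp_pos"]+R@[54,0,0]; print("grasp",g.round(1),"knob-grasp tool",(R.T@(np.array([463.1,-215.8,75])-g)).round(1),"local",(np.array([[np.cos(1.2955),np.sin(1.2955)],[-np.sin(1.2955),np.cos(1.2955)]])@(g[:2]-[506.9,-60.9])).round(1),"Faxial",round(float(s["wrist_force"][:2]@[np.cos(1.2955),np.sin(1.2955)]),2))
E
python3 -c "
from h import *
kn()"
```

```text
t 15.35 tcp [ 462.1 -216.1  129.7] jaw -0.2709 tilt [-1.     0.     0.024] F [-0.37  0.74 -0.33] w 59.7 q1,7 [ 0.47 -0.27]
grasp [ 463.3 -216.4   75.7] knob-grasp tool [ 0.7  0.5 -0.4] local [-161.5   -0.3] Faxial 0.61
```

Centred on the knob. Close.

{"fn": "servo_tool", "kwargs": {"rows": [{"gripper": 0,"travel": [0,0,0],"roll": 0},{"gripper": 0,"travel": [0,0,0],"roll": 0},{"gripper": 0,"travel": [0,0,0],"roll": 0},{"gripper": 0,"travel": [0,0,0],"roll": 0},{"gripper": 0,"travel": [0,0,0],"roll": 0},{"gripper": 0,"travel": [0,0,0],"roll": 0}]}}

```text
t: 15.95
tcp_pos: [461.2, -216.0, 130.2]
tcp_rot: [-0.003, 1.549, -0.274]
wrist_force: [0.0, 0.4, -1.1]
width: 22.2
```

```bash
python3 -c "
from h import *
kn()"
```

```text
t 15.95 tcp [ 461.2 -216.   130.2] jaw -0.2716 tilt [-1.    -0.     0.021] F [ 0.04  0.43 -1.05] w 22.2 q1,7 [ 0.47 -0.27]
grasp [ 462.3 -216.3   76.2] knob-grasp tool [1.2 0.7 0.6] local [-161.7    0.7] Faxial 0.42
```

{"fn": "servo_tool", "kwargs": {"rows": [{"gripper": 0,"travel": [0,-0.3,0],"roll": 0},{"gripper": 0,"travel": [0,-0.4,0],"roll": 0},{"gripper": 0,"travel": [0,-0.4,0],"roll": 0},{"gripper": 0,"travel": [0,-0.4,0],"roll": 0},{"gripper": 0,"travel": [0,-0.3,0],"roll": 0},{"gripper": 0,"travel": [0,0,0],"roll": 0}]}}

```text
t: 16.55
tcp_pos: [456.1, -233.9, 130.1]
tcp_rot: [0.09, 1.549, -0.18]
wrist_force: [0.8, 5.6, 1.0]
width: 22.3
```

```bash
python3 -c "
from h import *
kn()"
```

```text
t 16.55 tcp [ 456.1 -233.9  130.1] jaw -0.2707 tilt [-1.     0.002  0.021] F [0.77 5.65 1.04] w 22.3 q1,7 [ 0.51 -0.23]
grasp [ 457.3 -234.1   76.1] knob-grasp tool [ 1.2 19.2  0.7] local [-180.1    0.7] Faxial 5.64
```

{"fn": "servo_tool", "kwargs": {"rows": [{"gripper": 0,"travel": [0,-0.2,0],"roll": 0},{"gripper": 0,"travel": [0,-0.2,0],"roll": 0},{"gripper": 0,"travel": [0,-0.15,0],"roll": 0},{"gripper": 0,"travel": [0,0,0],"roll": 0}]}}

```text
t: 16.95
tcp_pos: [454.9, -238.2, 130.1]
tcp_rot: [0.213, 1.549, -0.056]
wrist_force: [0.9, 6.5, 1.9]
width: 22.5
```

```bash
python3 -c "
from h import *
kn()"
```

```text
t 16.95 tcp [ 454.9 -238.2  130.1] jaw -0.2697 tilt [-1.     0.005  0.021] F [0.92 6.51 1.94] w 22.5 q1,7 [ 0.53 -0.23]
grasp [ 456.  -238.2   76.2] knob-grasp tool [ 1.3 23.5  0.8] local [-184.5    0.7] Faxial 6.51
```

{"fn": "servo_tool", "kwargs": {"rows": [{"gripper": 0,"travel": [0,-0.1,0],"roll": 0},{"gripper": 0,"travel": [0,-0.05,0],"roll": 0},{"gripper": 0,"travel": [0,0,0],"roll": 0}]}}

```text
t: 17.25
tcp_pos: [454.8, -238.5, 130.1]
tcp_rot: [0.315, 1.549, 0.046]
wrist_force: [0.0, 6.1, 1.4]
width: 22.1
```

```bash
python3 -c "
from h import *
kn()"
```

```text
t 17.25 tcp [ 454.8 -238.5  130.1] jaw -0.2689 tilt [-1.     0.007  0.021] F [0.04 6.09 1.43] w 22.1 q1,7 [ 0.53 -0.22]
grasp [ 456.  -238.5   76.1] knob-grasp tool [ 1.3 23.7  0.8] local [-184.7    0.7] Faxial 5.87
```

{"fn": "servo_tool", "kwargs": {"rows": [{"gripper": 0,"travel": [0,-0.2,0],"roll": 0},{"gripper": 0,"travel": [0,-0.2,0],"roll": 0}]}}

```text
t: 17.45
tcp_pos: [454.1, -240.9, 130.1]
tcp_rot: [0.418, 1.548, 0.151]
wrist_force: [0.6, 11.5, 2.8]
width: 22.0
```

```bash
python3 -c "
from h import *
kn()"
```

```text
t 17.45 tcp [ 454.1 -240.9  130.1] jaw -0.2676 tilt [-1.     0.009  0.021] F [ 0.58 11.5   2.77] w 22.0 q1,7 [ 0.54 -0.22]
grasp [ 455.3 -240.7   76.1] knob-grasp tool [ 1.4 26.1  0.9] local [-187.1    0.7] Faxial 11.22
```

{"fn": "servo_tool", "kwargs": {"rows": [{"gripper": 0,"travel": [0,-0.2,0],"roll": 0}]}}

```text
t: 17.55
tcp_pos: [453.8, -241.9, 130.1]
tcp_rot: [0.48, 1.547, 0.213]
wrist_force: [0.6, 11.7, 3.4]
width: 22.4
```

```bash
python3 -c "
from h import *
kn()"
```

```text
t 17.55 tcp [ 453.8 -241.9  130.1] jaw -0.2667 tilt [-1.     0.011  0.021] F [ 0.56 11.7   3.44] w 22.4 q1,7 [ 0.54 -0.21]
grasp [ 455.1 -241.7   76.1] knob-grasp tool [ 1.4 27.   0.9] local [-188.     0.7] Faxial 11.41
```

{"fn": "servo_tool", "kwargs": {"rows": [{"gripper": 0,"travel": [0,-0.2,0],"roll": 0}]}}

```text
t: 17.65
tcp_pos: [453.6, -242.9, 130.1]
tcp_rot: [0.538, 1.546, 0.273]
wrist_force: [1.1, 13.3, 3.4]
width: 22.2
```

```bash
python3 -c "
from h import *
kn()"
```

```text
t 17.65 tcp [ 453.6 -242.9  130.1] jaw -0.266 tilt [-1.     0.012  0.021] F [ 1.12 13.28  3.41] w 22.2 q1,7 [ 0.55 -0.21]
grasp [ 454.8 -242.6   76.1] knob-grasp tool [ 1.5 28.   0.9] local [-189.     0.7] Faxial 13.09
```

{"fn": "servo_tool", "kwargs": {"rows": [{"gripper": 0,"travel": [0,-0.05,0],"roll": 0}]}}

```text
t: 17.75
tcp_pos: [453.6, -242.9, 130.1]
tcp_rot: [0.577, 1.546, 0.312]
wrist_force: [1.2, 7.4, 1.7]
width: 22.0
```

```bash
python3 -c "
from h import *
kn()
im=ctrl.grab_frame('side')[:,:,::-1]
kn()
cv2.imwrite('pics/s12.png',im)
cv2.imwrite('pics/g12.png',cv2.resize(im[160:320,280:400],None,fx=4,fy=3.6,interpolation=2))
"
```

```text
t 17.75 tcp [ 453.6 -242.9  130.1] jaw -0.2656 tilt [-1.     0.014  0.021] F [1.16 7.43 1.67] w 22.0 q1,7 [ 0.55 -0.21]
grasp [ 454.9 -242.5   76.1] knob-grasp tool [ 1.5 27.9  0.9] local [-188.9    0.7] Faxial 7.46
t 17.8 tcp [ 453.6 -242.9  130.1] jaw -0.2656 tilt [-1.     0.014  0.021] F [1.21 8.09 1.62] w 22.2 q1,7 [ 0.55 -0.21]
grasp [ 454.8 -242.5   76.1] knob-grasp tool [ 1.5 27.9  1. ] local [-188.9    0.7] Faxial 8.12
```

View pics/g12.png

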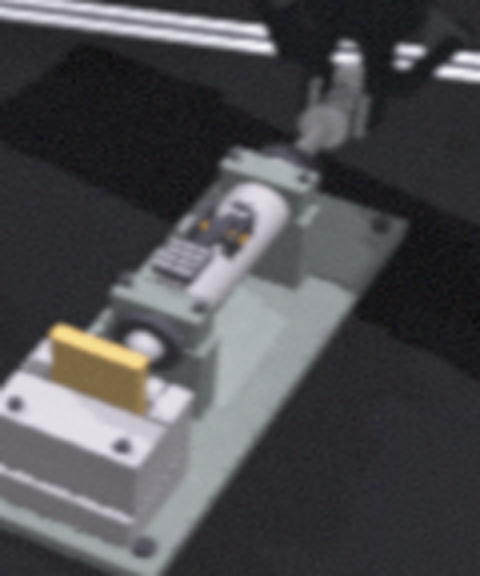

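{"fn": "servo_tool", "kwargs": {"rows": [{"gripper": 0,"travel": [0,-0.22,0],"roll": 0},{"gripper": 0,"travel": [0,-0.06,0],"roll": 0}]}}

```text
t: 18.0
tcp_pos: [453.2, -244.1, 130.1]
tcp_rot: [0.665, 1.544, 0.401]
wrist_force: [0.8, 7.3, 1.8]
width: 22.2
```

```bash
python3 -c "
from h import *
kn()"
```

```text
t 18.0 tcp [ 453.2 -244.1  130.1] jaw -0.2646 tilt [-1.     0.016  0.021] F [0.79 7.3  1.77] w 22.2 q1,7 [ 0.55 -0.2 ]
grasp [ 454.5 -243.5   76.1] knob-grasp tool [ 1.6 29.   1. ] local [-190.     0.7] Faxial 7.24
```

{"fn": "servo_tool", "kwargs": {"rows": [{"gripper": 0,"travel": [0,-0.22,0],"roll": 0},{"gripper": 0,"travel": [0,-0.06,0],"roll": 0}]}}

```text
t: 18.2
tcp_pos: [452.9, -245.3, 130.1]
tcp_rot: [0.743, 1.543, 0.479]
wrist_force: [1.6, 7.4, 2.1]
width: 22.0
```

```bash
python3 -c "
from h import *
kn()"
```

```text
t 18.2 tcp [ 452.9 -245.3  130.1] jaw -0.2637 tilt [-1.     0.019  0.021] F [1.62 7.41 2.15] w 22.0 q1,7 [ 0.56 -0.2 ]
grasp [ 454.2 -244.6   76.1] knob-grasp tool [ 1.7 30.1  1. ] local [-191.1    0.8] Faxial 7.57
```

{"fn": "servo_tool", "kwargs": {"rows": [{"gripper": 0,"travel": [0,-0.22,0],"roll": 0},{"gripper": 0,"travel": [0,-0.06,0],"roll": 0}]}}

```text
t: 18.4
tcp_pos: [452.6, -246.4, 130.1]
tcp_rot: [0.815, 1.541, 0.553]
wrist_force: [1.4, 8.0, 2.6]
width: 22.2
```

{"fn": "servo_tool", "kwargs": {"rows": [{"gripper": 0,"travel": [0,-0.22,0],"roll": 0},{"gripper": 0,"travel": [0,-0.06,0],"roll": 0}]}}

```text
t: 18.6
tcp_pos: [452.3, -247.5, 130.1]
tcp_rot: [0.877, 1.539, 0.615]
wrist_force: [1.2, 7.5, 1.8]
width: 22.5
```

{"fn": "servo_tool", "kwargs": {"rows": [{"gripper": 0,"travel": [0,-0.22,0],"roll": 0},{"gripper": 0,"travel": [0,-0.06,0],"roll": 0}]}}

```text
t: 18.8
tcp_pos: [452.0, -248.7, 130.1]
tcp_rot: [0.935, 1.537, 0.674]
wrist_force: [0.9, 7.3, 2.2]
width: 22.1
```

```bash
python3 -c "
from h import *
kn()"
```

```text
t 18.8 tcp [ 452.  -248.7  130.1] jaw -0.2612 tilt [-0.999  0.027  0.02 ] F [0.86 7.32 2.24] w 22.1 q1,7 [ 0.58 -0.19]
grasp [ 453.4 -247.5   76.1] knob-grasp tool [ 2.1 33.1  1.1] local [-194.1    0.7] Faxial 7.28
```

{"fn": "servo_tool", "kwargs": {"rows": [{"gripper": 0,"travel": [0,-0.22,0],"roll": 0},{"gripper": 0,"travel": [0,-0.06,0],"roll": 0}]}}

```text
t: 19.0
tcp_pos: [451.7, -249.7, 130.1]
tcp_rot: [0.987, 1.534, 0.727]
wrist_force: [1.5, 7.8, 2.0]
width: 22.2
```

```bash
python3 -c "
from h import *
kn()"
```

```text
t 19.0 tcp [ 451.7 -249.7  130.1] jaw -0.2604 tilt [-0.999  0.03   0.02 ] F [1.51 7.79 1.96] w 22.2 q1,7 [ 0.58 -0.18]
grasp [ 453.1 -248.4   76.1] knob-grasp tool [ 2.2 34.   1.2] local [-195.1    0.8] Faxial 7.91
```

```bash
python3 -c "
from h import *
im=ctrl.grab_frame('side')[:,:,::-1]
tp=ctrl.grab_frame('top')[:,:,::-1]
kn()
o=cv2.imread('pics/s12.png');z=cv2.imread('pics/side9.png')
f=lambda i:cv2.resize(i[160:220,335:395],None,fx=6.5,fy=6.5,interpolation=2)
cv2.imwrite('pics/g13.png',np.hstack([f(o),f(im)]))
p=[506.9,-60.9,1.2955]
for d in(0,24,27,30,33):
  print(d,[((proj('side',T(p,(x-d,0,75)))[0]-[335,160])*6.5).round(0).tolist() for x in(-182,-140)])
"
```

```text
t 19.1 tcp [ 451.7 -249.7  130.1] jaw -0.2604 tilt [-0.999  0.03   0.02 ] F [1.5  9.69 3.08] w 22.1 q1,7 [ 0.58 -0.18]
grasp [ 453.1 -248.4   76.1] knob-grasp tool [ 2.2 34.1  1.2] local [-195.1    0.7] Faxial 9.74
0 [[190.0, 191.0], [143.0, 256.0]]
24 [[216.0, 156.0], [170.0, 219.0]]
27 [[219.0, 151.0], [173.0, 214.0]]
30 [[222.0, 147.0], [177.0, 209.0]]
33 [[226.0, 143.0], [180.0, 205.0]]
```

View pics/g13.png

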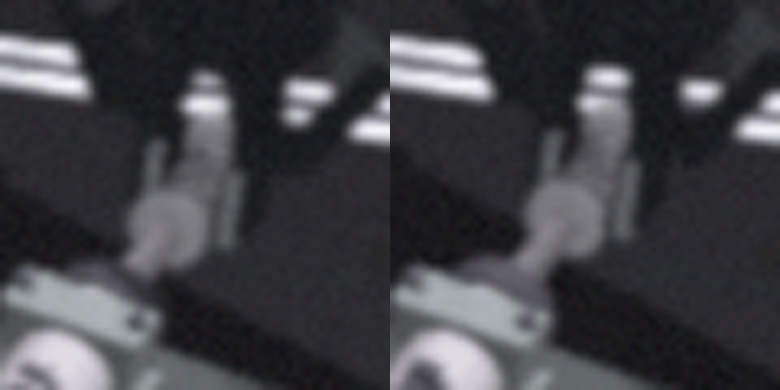

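{"fn": "servo_tool", "kwargs": {"rows": [{"gripper": 0,"travel": [0,-0.22,0],"roll": 0}]}}

```text
t: 19.2
tcp_pos: [451.4, -250.8, 130.0]
tcp_rot: [1.012, 1.533, 0.753]
wrist_force: [0.7, 13.0, 4.4]
width: 22.3
```

```bash
cat > k.py <<'E'
from h import *
kn();ctrl.grab_frame('side');ctrl.grab_frame('side');kn()
E
python3 k.py
```

```text
t 19.2 tcp [ 451.4 -250.8  130. ] jaw -0.2598 tilt [-0.999  0.032  0.02 ] F [ 0.69 12.98  4.39] w 22.3 q1,7 [ 0.59 -0.18]
grasp [ 452.9 -249.4   76.1] knob-grasp tool [ 2.2 35.   1.2] local [-196.1    0.7] Faxial 12.68
t 19.3 tcp [ 451.3 -251.1  130.1] jaw -0.2601 tilt [-0.999  0.032  0.02 ] F [ 0.74 11.35  3.58] w 22.4 q1,7 [ 0.59 -0.18]
grasp [ 452.8 -249.7   76.1] knob-grasp tool [ 2.2 35.3  1.2] local [-196.4    0.7] Faxial 11.12
```

{"fn": "servo_tool", "kwargs": {"rows": [{"gripper": 0,"travel": [0,-0.22,0],"roll": 0}]}}

```text
t: 19.4
tcp_pos: [451.1, -252.0, 130.1]
tcp_rot: [1.037, 1.532, 0.778]
wrist_force: [0.8, 13.7, 4.5]
width: 22.2
```

```bash
python3 k.py
```

```text
t 19.4 tcp [ 451.1 -252.   130.1] jaw -0.2594 tilt [-0.999  0.034  0.02 ] F [ 0.78 13.69  4.47] w 22.2 q1,7 [ 0.59 -0.17]
grasp [ 452.6 -250.5   76.1] knob-grasp tool [ 2.3 36.2  1.3] local [-197.2    0.8] Faxial 13.39
t 19.5 tcp [ 451.  -252.3  130.1] jaw -0.2597 tilt [-0.999  0.033  0.02 ] F [ 1.34 11.69  5.1 ] w 22.4 q1,7 [ 0.59 -0.17]
grasp [ 452.5 -250.8   76.1] knob-grasp tool [ 2.4 36.5  1.3] local [-197.5    0.8] Faxial 11.61
```

{"fn": "servo_tool", "kwargs": {"rows": [{"gripper": 0,"travel": [0,-0.22,0],"roll": 0}]}}

```text
t: 19.6
tcp_pos: [450.7, -253.2, 130.0]
tcp_rot: [1.062, 1.53, 0.803]
wrist_force: [1.1, 12.3, 4.5]
width: 22.1
```

```bash
python3 k.py
```

```text
t 19.6 tcp [ 450.7 -253.2  130. ] jaw -0.2589 tilt [-0.999  0.035  0.02 ] F [ 1.07 12.3   4.52] w 22.1 q1,7 [ 0.6  -0.17]
grasp [ 452.2 -251.6   76.1] knob-grasp tool [ 2.4 37.3  1.3] local [-198.4    0.8] Faxial 12.12
t 19.7 tcp [ 450.6 -253.5  130. ] jaw -0.2593 tilt [-0.999  0.035  0.02 ] F [ 1.59 12.3   5.08] w 22.1 q1,7 [ 0.6  -0.17]
grasp [ 452.2 -251.9   76.1] knob-grasp tool [ 2.4 37.7  1.3] local [-198.7    0.8] Faxial 12.27
```

{"fn": "servo_tool", "kwargs": {"rows": [{"gripper": 0,"travel": [0,-0.22,0],"roll": 0}]}}

```text
t: 19.8
tcp_pos: [450.4, -254.4, 130.0]
tcp_rot: [1.083, 1.529, 0.824]
wrist_force: [1.7, 13.6, 4.9]
width: 22.4
```

```bash
python3 k.py
```

```text
t 19.8 tcp [ 450.4 -254.4  130. ] jaw -0.2587 tilt [-0.999  0.037  0.02 ] F [ 1.73 13.59  4.9 ] w 22.4 q1,7 [ 0.6  -0.17]
grasp [ 451.9 -252.8   76.1] knob-grasp tool [ 2.5 38.5  1.4] local [-199.6    0.8] Faxial 13.55
t 19.9 tcp [ 450.3 -254.7  130. ] jaw -0.2589 tilt [-0.999  0.037  0.02 ] F [ 1.72 12.57  3.68] w 22.5 q1,7 [ 0.6  -0.17]
grasp [ 451.8 -253.    76.1] knob-grasp tool [ 2.5 38.8  1.3] local [-199.9    0.8] Faxial 12.57
```

{"fn": "servo_tool", "kwargs": {"rows": [{"gripper": 0,"travel": [0,-0.22,0],"roll": 0}]}}

```text
t: 20.0
tcp_pos: [450.1, -255.5, 130.0]
tcp_rot: [1.103, 1.527, 0.845]
wrist_force: [0.9, 13.3, 5.1]
width: 22.2
```

```bash
python3 k.py
```

```text
t 20.0 tcp [ 450.1 -255.5  130. ] jaw -0.2581 tilt [-0.999  0.039  0.02 ] F [ 0.94 13.3   5.12] w 22.2 q1,7 [ 0.61 -0.16]
grasp [ 451.6 -253.8   76.1] knob-grasp tool [ 2.7 39.6  1.4] local [-200.7    0.8] Faxial 13.06
t 20.1 tcp [ 450.  -255.8  130. ] jaw -0.2585 tilt [-0.999  0.039  0.02 ] F [ 2.11 13.28  4.27] w 22.4 q1,7 [ 0.61 -0.16]
grasp [ 451.6 -254.1   76.1] knob-grasp tool [ 2.7 39.9  1.4] local [-201.     0.8] Faxial 13.35
```

{"fn": "servo_tool", "kwargs": {"rows": [{"gripper": 0,"travel": [0,-0.22,0],"roll": 0}]}}

```text
t: 20.2
tcp_pos: [449.8, -256.7, 130.0]
tcp_rot: [1.124, 1.526, 0.867]
wrist_force: [2.1, 14.9, 5.2]
width: 22.2
```

```bash
python3 k.py
```

```text
t 20.2 tcp [ 449.8 -256.7  130. ] jaw -0.2577 tilt [-0.999  0.041  0.019] F [ 2.12 14.89  5.2 ] w 22.2 q1,7 [ 0.61 -0.16]
grasp [ 451.3 -254.8   76.1] knob-grasp tool [ 2.8 40.7  1.4] local [-201.7    0.8] Faxial 14.9
t 20.3 tcp [ 449.7 -256.9  130. ] jaw -0.2581 tilt [-0.999  0.04   0.019] F [ 1.32 12.92  4.89] w 22.3 q1,7 [ 0.61 -0.16]
grasp [ 451.2 -255.1   76.1] knob-grasp tool [ 2.8 40.9  1.4] local [-202.     0.8] Faxial 12.79
```

{"fn": "servo_tool", "kwargs": {"rows": [{"gripper": 0,"travel": [0,-0.22,0],"roll": 0}]}}

```text
t: 20.4
tcp_pos: [449.5, -257.7, 130.0]
tcp_rot: [1.142, 1.524, 0.886]
wrist_force: [1.6, 15.7, 4.8]
width: 22.5
```

```bash
python3 k.py
```

```text
t 20.4 tcp [ 449.5 -257.7  130. ] jaw -0.2573 tilt [-0.999  0.042  0.019] F [ 1.57 15.74  4.83] w 22.5 q1,7 [ 0.61 -0.16]
grasp [ 451.1 -255.8   76.1] knob-grasp tool [ 2.9 41.6  1.4] local [-202.7    0.7] Faxial 15.57
t 20.5 tcp [ 449.4 -258.   130. ] jaw -0.2576 tilt [-0.999  0.042  0.019] F [ 0.42 13.25  4.89] w 22.1 q1,7 [ 0.62 -0.16]
grasp [ 451.  -256.    76.1] knob-grasp tool [ 2.9 41.9  1.5] local [-203.     0.8] Faxial 12.86
```

{"fn": "servo_tool", "kwargs": {"rows": [{"gripper": 0,"travel": [0,-0.22,0],"roll": 0}]}}

```text
t: 20.6
tcp_pos: [449.2, -258.8, 130.0]
tcp_rot: [1.162, 1.522, 0.906]
wrist_force: [1.8, 15.2, 4.4]
width: 22.2
```

```bash
python3 k.py
```

```text
t 20.6 tcp [ 449.2 -258.8  130. ] jaw -0.2568 tilt [-0.999  0.044  0.019] F [ 1.84 15.25  4.4 ] w 22.2 q1,7 [ 0.62 -0.15]
grasp [ 450.8 -256.7   76.1] knob-grasp tool [ 3.  42.6  1.5] local [-203.7    0.7] Faxial 15.17
t 20.7 tcp [ 449.1 -259.1  130. ] jaw -0.2572 tilt [-0.999  0.044  0.019] F [ 1.63 13.4   4.74] w 22.1 q1,7 [ 0.62 -0.15]
grasp [ 450.7 -257.    76.1] knob-grasp tool [ 3.  42.9  1.5] local [-204.     0.8] Faxial 13.34
```

{"fn": "servo_tool", "kwargs": {"rows": [{"gripper": 0,"travel": [0,-0.22,0],"roll": 0}]}}

```text
t: 20.8
tcp_pos: [448.9, -259.8, 130.0]
tcp_rot: [1.182, 1.521, 0.926]
wrist_force: [0.9, 14.5, 3.8]
width: 22.2
```

```bash
python3 k.py
```

```text
t 20.8 tcp [ 448.9 -259.8  130. ] jaw -0.2563 tilt [-0.999  0.046  0.019] F [ 0.92 14.49  3.82] w 22.2 q1,7 [ 0.62 -0.15]
grasp [ 450.5 -257.7   76.1] knob-grasp tool [ 3.1 43.6  1.6] local [-204.7    0.8] Faxial 14.19
t 20.9 tcp [ 448.8 -260.1  130. ] jaw -0.2567 tilt [-0.999  0.046  0.019] F [ 1.15 13.28  5.09] w 22.1 q1,7 [ 0.62 -0.15]
grasp [ 450.4 -258.    76.1] knob-grasp tool [ 3.1 43.9  1.5] local [-205.     0.8] Faxial 13.09
```

{"fn": "servo_tool", "kwargs": {"rows": [{"gripper": 0,"travel": [0,-0.22,0],"roll": 0}]}}

```text
t: 21.0
tcp_pos: [448.6, -260.9, 130.0]
tcp_rot: [1.197, 1.519, 0.941]
wrist_force: [1.1, 15.5, 5.3]
width: 22.0
```

```bash
python3 k.py
```

```text
t 21.0 tcp [ 448.6 -260.9  130. ] jaw -0.256 tilt [-0.999  0.048  0.019] F [ 1.1  15.5   5.32] w 22.0 q1,7 [ 0.63 -0.15]
grasp [ 450.2 -258.6   76.1] knob-grasp tool [ 3.3 44.6  1.6] local [-205.7    0.8] Faxial 15.21
t 21.1 tcp [ 448.5 -261.2  130. ] jaw -0.2563 tilt [-0.999  0.048  0.019] F [ 0.99 13.56  4.86] w 22.2 q1,7 [ 0.63 -0.15]
grasp [ 450.1 -258.9   76.1] knob-grasp tool [ 3.3 44.9  1.6] local [-206.     0.8] Faxial 13.32
```

{"fn": "servo_tool", "kwargs": {"rows": [{"gripper": 0,"travel": [0,-0.22,0],"roll": 0}]}}

```text
t: 21.2
tcp_pos: [448.3, -261.9, 130.0]
tcp_rot: [1.213, 1.517, 0.958]
wrist_force: [1.1, 16.1, 5.2]
width: 22.1
```

```bash
python3 k.py
```

```text
t 21.2 tcp [ 448.3 -261.9  130. ] jaw -0.2554 tilt [-0.999  0.05   0.019] F [ 1.1  16.06  5.21] w 22.1 q1,7 [ 0.63 -0.14]
grasp [ 450.  -259.5   76.1] knob-grasp tool [ 3.4 45.5  1.6] local [-206.6    0.8] Faxial 15.75
t 21.3 tcp [ 448.3 -262.2  130. ] jaw -0.2559 tilt [-0.999  0.05   0.019] F [ 1.67 14.19  4.71] w 22.3 q1,7 [ 0.63 -0.14]
grasp [ 449.9 -259.8   76.1] knob-grasp tool [ 3.4 45.8  1.6] local [-206.9    0.8] Faxial 14.11
```

{"fn": "servo_tool", "kwargs": {"rows": [{"gripper": 0,"travel": [0,-0.22,0],"roll": 0}]}}

```text
t: 21.4
tcp_pos: [448.1, -262.8, 130.0]
tcp_rot: [1.228, 1.515, 0.974]
wrist_force: [1.1, 16.1, 4.9]
width: 22.3
```

```bash
python3 k.py
```

```text
t 21.4 tcp [ 448.1 -262.8  130. ] jaw -0.2551 tilt [-0.998  0.052  0.019] F [ 1.06 16.14  4.86] w 22.3 q1,7 [ 0.64 -0.14]
grasp [ 449.7 -260.4   76.1] knob-grasp tool [ 3.5 46.4  1.7] local [-207.5    0.8] Faxial 15.82
t 21.5 tcp [ 448.  -263.1  130. ] jaw -0.2554 tilt [-0.998  0.052  0.019] F [ 1.14 14.09  5.39] w 22.4 q1,7 [ 0.64 -0.14]
grasp [ 449.7 -260.6   76.1] knob-grasp tool [ 3.6 46.6  1.6] local [-207.8    0.8] Faxial 13.87
```

{"fn": "servo_tool", "kwargs": {"rows": [{"gripper": 0,"travel": [0,-0.22,0],"roll": 0}]}}

```text
t: 21.6
tcp_pos: [447.8, -263.8, 130.0]
tcp_rot: [1.242, 1.514, 0.989]
wrist_force: [1.2, 16.1, 3.8]
width: 22.2
```

```bash
python3 k.py
```

```text
t 21.6 tcp [ 447.8 -263.8  130. ] jaw -0.2541 tilt [-0.998  0.054  0.018] F [ 1.2  16.08  3.76] w 22.2 q1,7 [ 0.64 -0.14]
grasp [ 449.5 -261.2   76.1] knob-grasp tool [ 3.7 47.2  1.7] local [-208.4    0.8] Faxial 15.8
t 21.7 tcp [ 447.8 -263.9  130. ] jaw -0.2536 tilt [-0.998  0.054  0.018] F [ 0.76 15.02  6.  ] w 22.5 q1,7 [ 0.64 -0.14]
grasp [ 449.5 -261.3   76.1] knob-grasp tool [ 3.7 47.4  1.8] local [-208.5    0.8] Faxial 14.66
```

{"fn": "servo_tool", "kwargs": {"rows": [{"gripper": 0,"travel": [0,-0.22,0],"roll": 0}]}}

```text
t: 21.8
tcp_pos: [447.6, -264.5, 129.9]
tcp_rot: [1.255, 1.512, 1.004]
wrist_force: [1.8, 16.6, 5.9]
width: 22.2
```

```bash
python3 k.py; python3 -c "
from h import *
im=ctrl.grab_frame('side')[:,:,::-1]
z=cv2.imread('pics/side9.png')
f=lambda i:cv2.resize(i[160:220,335:395],None,fx=6.5,fy=6.5,interpolation=2)
cv2.imwrite('pics/g14.png',np.hstack([f(z),f(im)]))
"
```

```text
t 21.8 tcp [ 447.6 -264.5  129.9] jaw -0.2516 tilt [-0.998  0.056  0.018] F [ 1.8  16.65  5.87] w 22.2 q1,7 [ 0.65 -0.13]
grasp [ 449.4 -261.8   76. ] knob-grasp tool [ 3.8 47.8  1.8] local [-209.     0.8] Faxial 16.51
t 21.9 tcp [ 447.6 -264.7  129.9] jaw -0.2518 tilt [-0.998  0.056  0.018] F [ 1.28 14.35  4.97] w 22.3 q1,7 [ 0.65 -0.13]
grasp [ 449.3 -262.    76. ] knob-grasp tool [ 3.8 48.   1.8] local [-209.2    0.8] Faxial 14.16
```

View pics/g14.png

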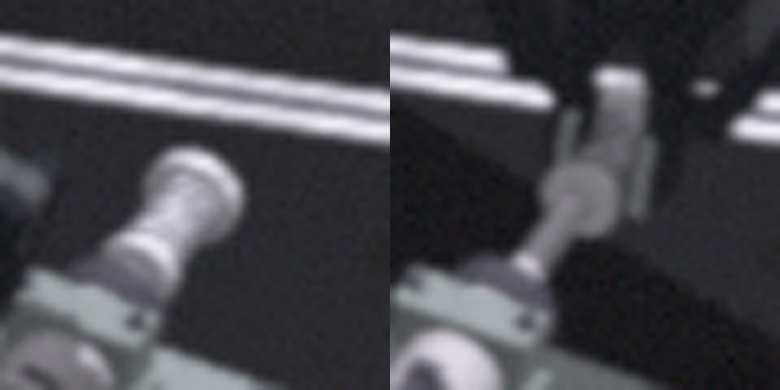

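{"fn": "servo_tool", "kwargs": {"rows": [{"gripper": 0,"travel": [0,-0.22,0],"roll": 0}]}}

```text
t: 22.05
tcp_pos: [447.4, -265.2, 129.9]
tcp_rot: [1.268, 1.51, 1.019]
wrist_force: [1.5, 16.1, 6.0]
width: 22.3
```

```bash
python3 k.py
```

```text
t 22.05 tcp [ 447.4 -265.2  129.9] jaw -0.2498 tilt [-0.998  0.058  0.018] F [ 1.48 16.08  6.03] w 22.3 q1,7 [ 0.65 -0.13]
grasp [ 449.2 -262.4   76. ] knob-grasp tool [ 3.9 48.4  2. ] local [-209.6    0.8] Faxial 15.88
t 22.15 tcp [ 447.4 -265.5  129.9] jaw -0.2501 tilt [-0.998  0.058  0.018] F [ 0.98 14.44  5.91] w 22.2 q1,7 [ 0.65 -0.13]
grasp [ 449.1 -262.7   76. ] knob-grasp tool [ 3.9 48.7  2. ] local [-209.9    0.8] Faxial 14.16
```

{"fn": "servo_tool", "kwargs": {"rows": [{"gripper": 0,"travel": [0,-0.2,0],"roll": 0}]}}

```text
t: 22.25
tcp_pos: [447.3, -265.9, 129.9]
tcp_rot: [1.279, 1.508, 1.031]
wrist_force: [1.6, 14.7, 5.1]
width: 21.9
```

```bash
python3 k.py
```

```text
t 22.25 tcp [ 447.3 -265.9  129.9] jaw -0.2482 tilt [-0.998  0.06   0.018] F [ 1.57 14.66  5.13] w 21.9 q1,7 [ 0.65 -0.12]
grasp [ 449. -263.   76.] knob-grasp tool [ 4.  49.   2.1] local [-210.2    0.8] Faxial 14.54
t 22.35 tcp [ 447.2 -266.1  129.9] jaw -0.2485 tilt [-0.998  0.06   0.018] F [ 0.77 14.08  6.15] w 22.3 q1,7 [ 0.65 -0.12]
grasp [ 449.  -263.2   76. ] knob-grasp tool [ 4.  49.2  2. ] local [-210.4    0.8] Faxial 13.76
```

{"fn": "servo_tool", "kwargs": {"rows": [{"gripper": 0,"travel": [0,-0.25,0],"roll": 0}]}}

```text
t: 22.45
tcp_pos: [447.0, -266.8, 129.9]
tcp_rot: [1.292, 1.506, 1.045]
wrist_force: [1.6, 18.4, 7.7]
width: 22.1
```

```bash
python3 k.py
```

```text
t 22.45 tcp [ 447.  -266.8  129.9] jaw -0.2466 tilt [-0.998  0.063  0.018] F [ 1.63 18.45  7.72] w 22.1 q1,7 [ 0.66 -0.12]
grasp [ 448.8 -263.8   76. ] knob-grasp tool [ 4.2 49.9  2.2] local [-211.1    0.8] Faxial 18.2
t 22.55 tcp [ 447.  -266.9  129.9] jaw -0.2467 tilt [-0.998  0.063  0.018] F [ 1.69 16.63  6.12] w 22.4 q1,7 [ 0.66 -0.12]
grasp [ 448.8 -263.8   76. ] knob-grasp tool [ 4.2 49.9  2.2] local [-211.1    0.8] Faxial 16.46
```

{"fn": "servo_tool", "kwargs": {"rows": [{"gripper": 0,"travel": [0,-0.25,0],"roll": 0}]}}

```text
t: 22.65
tcp_pos: [446.9, -267.4, 129.9]
tcp_rot: [1.307, 1.503, 1.063]
wrist_force: [1.7, 20.1, 6.9]
width: 22.3
```

```bash
python3 k.py; python3 -c "
from h import *
im=ctrl.grab_frame('side')[:,:,::-1]
z=cv2.imread('pics/s12.png')
f=lambda i:cv2.resize(i[160:220,335:395],None,fx=6.5,fy=6.5,interpolation=2)
cv2.imwrite('pics/g15.png',np.hstack([f(z),f(im)]))
s=ctrl.sense();print(s['q'].round(3),s['torque'])
"
```

```text
t 22.65 tcp [ 446.9 -267.4  129.9] jaw -0.2447 tilt [-0.998  0.066  0.018] F [ 1.7  20.12  6.91] w 22.3 q1,7 [ 0.66 -0.12]
grasp [ 448.7 -264.2   76. ] knob-grasp tool [ 4.3 50.2  2.3] local [-211.4    0.8] Faxial 19.83
t 22.75 tcp [ 446.8 -267.5  129.9] jaw -0.2449 tilt [-0.998  0.066  0.018] F [ 1.18 19.37  6.72] w 22.7 q1,7 [ 0.66 -0.12]
grasp [ 448.6 -264.2   76. ] knob-grasp tool [ 4.4 50.3  2.3] local [-211.5    0.8] Faxial 18.97
[ 0.664  0.916 -0.289  1.84   0.389  0.434 -0.115] [ 3.44562348 -0.31090099 -0.04796069]
```

View pics/g15.png

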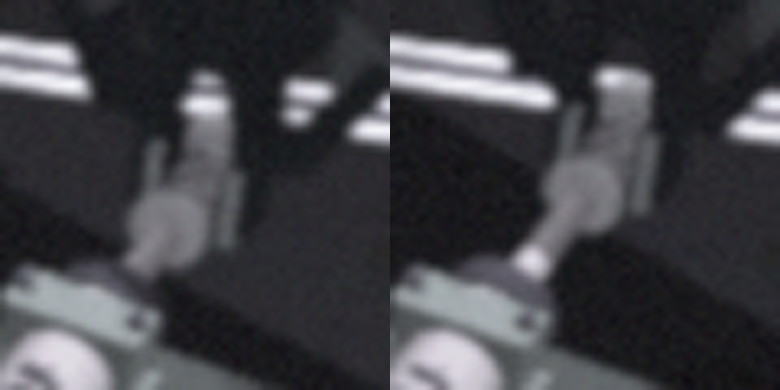

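{"fn": "servo_tool", "kwargs": {"rows": [{"gripper": 0,"travel": [0,0.05,0],"roll": 0}]}}

```text
t: 22.9
tcp_pos: [447.4, -265.5, 130.0]
tcp_rot: [1.315, 1.501, 1.072]
wrist_force: [3.2, 14.5, -0.9]
width: 22.4
```

```bash
python3 k.py
```

```text
t 22.9 tcp [ 447.4 -265.5  130. ] jaw -0.2435 tilt [-0.998  0.068  0.018] F [ 3.17 14.54 -0.91] w 22.4 q1,7 [ 0.66 -0.12]
grasp [ 449.2 -262.2   76.1] knob-grasp tool [ 4.4 48.2  2.3] local [-209.4    0.8] Faxial 14.86
t 23.0 tcp [ 447.4 -265.4  129.9] jaw -0.2432 tilt [-0.998  0.068  0.018] F [ 2.63 14.21  2.74] w 22.2 q1,7 [ 0.66 -0.12]
grasp [ 449.3 -262.1   76.1] knob-grasp tool [ 4.4 48.   2.3] local [-209.3    0.8] Faxial 14.39
```

{"fn": "servo_tool", "kwargs": {"rows": [{"gripper": 0,"travel": [0,0.05,0],"roll": 0}]}}

```text
t: 23.1
tcp_pos: [447.7, -264.3, 130.0]
tcp_rot: [1.319, 1.5, 1.077]
wrist_force: [0.6, -0.2, -0.7]
width: 22.0
```

```bash
python3 k.py
```

```text
t 23.1 tcp [ 447.7 -264.3  130. ] jaw -0.2426 tilt [-0.997  0.069  0.018] F [ 0.57 -0.15 -0.73] w 22.0 q1,7 [ 0.66 -0.12]
grasp [ 449.6 -261.    76.1] knob-grasp tool [ 4.4 46.9  2.3] local [-208.1    0.8] Faxial 0.01
t 23.2 tcp [ 447.6 -264.7  129.9] jaw -0.2429 tilt [-0.998  0.068  0.018] F [1.94 8.11 0.66] w 22.5 q1,7 [ 0.66 -0.12]
grasp [ 449.4 -261.3   76.1] knob-grasp tool [ 4.4 47.3  2.3] local [-208.5    0.8] Faxial 8.33
```

{"fn": "servo_tool", "kwargs": {"rows": [{"gripper": 0,"travel": [0,0.05,0],"roll": 0}]}}

```text
t: 23.3
tcp_pos: [447.7, -264.4, 130.0]
tcp_rot: [1.316, 1.5, 1.073]
wrist_force: [0.3, 0.6, -0.6]
width: 22.5
```

```bash
python3 k.py;python3 k.py
```

```text
t 23.3 tcp [ 447.7 -264.4  130. ] jaw -0.243 tilt [-0.998  0.068  0.018] F [ 0.31  0.6  -0.65] w 22.5 q1,7 [ 0.66 -0.12]
grasp [ 449.5 -261.    76.1] knob-grasp tool [ 4.3 47.   2.3] local [-208.2    0.8] Faxial 0.66
t 23.4 tcp [ 447.7 -264.4  130. ] jaw -0.2431 tilt [-0.998  0.068  0.018] F [0.26 3.36 0.11] w 22.0 q1,7 [ 0.66 -0.12]
grasp [ 449.5 -261.1   76.1] knob-grasp tool [ 4.4 47.   2.3] local [-208.3    0.8] Faxial 3.31
t 23.4 tcp [ 447.7 -264.4  130. ] jaw -0.2431 tilt [-0.998  0.068  0.018] F [0.26 3.36 0.11] w 22.0 q1,7 [ 0.66 -0.12]
grasp [ 449.5 -261.1   76.1] knob-grasp tool [ 4.4 47.   2.3] local [-208.3    0.8] Faxial 3.31
t 23.5 tcp [ 447.7 -264.4  130. ] jaw -0.2432 tilt [-0.998  0.068  0.018] F [ 0.53  2.12 -0.09] w 22.4 q1,7 [ 0.66 -0.12]
grasp [ 449.5 -261.1   76.1] knob-grasp tool [ 4.4 47.   2.3] local [-208.3    0.8] Faxial 2.18
```

{"fn": "servo_tool", "kwargs": {"rows": [{"gripper": 0,"travel": [0,0.08,0],"roll": 0}]}}

```text
t: 23.6
tcp_pos: [447.7, -264.2, 130.0]
tcp_rot: [1.313, 1.501, 1.07]
wrist_force: [0.9, -2.6, -2.3]
width: 22.1
```

```bash
python3 k.py
```

```text
t 23.6 tcp [ 447.7 -264.2  130. ] jaw -0.2437 tilt [-0.998  0.067  0.018] F [ 0.9  -2.65 -2.27] w 22.1 q1,7 [ 0.66 -0.12]
grasp [ 449.5 -260.8   76.1] knob-grasp tool [ 4.3 46.8  2.3] local [-208.     0.8] Faxial -2.3
t 23.7 tcp [ 447.8 -264.1  130. ] jaw -0.2436 tilt [-0.998  0.067  0.018] F [-0.34 -2.14 -1.34] w 22.4 q1,7 [ 0.66 -0.12]
grasp [ 449.6 -260.8   76.1] knob-grasp tool [ 4.3 46.7  2.2] local [-208.     0.8] Faxial -2.15
```

{"fn": "servo_tool", "kwargs": {"rows": [{"gripper": 0.7,"travel": [0,0,0],"roll": 0},{"gripper": 0.7,"travel": [0,0,0],"roll": 0},{"gripper": 0.7,"travel": [0,0,0],"roll": 0},{"gripper": 0.7,"travel": [-0.5,0,0],"roll": 0},{"gripper": 0.7,"travel": [-1.5,0,0],"roll": 0},{"gripper": 0.7,"travel": [-3,0,0],"roll": 0},{"gripper": 0.7,"travel": [-3,0,0],"roll": 0},{"gripper": 0.7,"travel": [-2,0,0],"roll": 0}]}}

```text
t: 24.5
tcp_pos: [443.6, -269.7, 232.4]
tcp_rot: [1.373, 1.501, 1.131]
wrist_force: [0.7, -0.0, -0.9]
width: 59.6
```

```bash
python3 -c "
from h import *
go([511.8,-43.6,220])
im=ctrl.grab_frame('side')[:,:,::-1]
cv2.imwrite('pics/s16.png',im)
cv2.imwrite('pics/g16.png',cv2.resize(im[160:320,270:410],None,fx=3.7,fy=3.7,interpolation=2))
"
```

```text
t 24.5 tcp [ 443.6 -269.7  232.4] jaw -0.2421 tilt [-0.998  0.069  0.014] F [ 0.67 -0.02 -0.88] w 59.6 q1,7 [ 0.73 -0.05]
need tool cm [ 2.87 23.44  1.18]
```

View pics/g16.png

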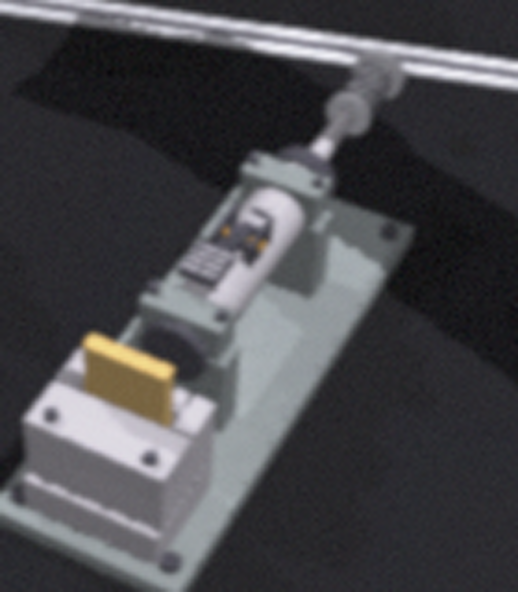

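{"fn": "servo_tool", "kwargs": {"rows": [{"gripper": 0,"travel": [0,2,0.1],"roll": 0},{"gripper": 0,"travel": [0,3.5,0.2],"roll": 0},{"gripper": 0,"travel": [0,4,0.2],"roll": 0},{"gripper": 0,"travel": [0,4,0.2],"roll": 0},{"gripper": 0,"travel": [0,4,0.2],"roll": 0},{"gripper": 0,"travel": [0,3,0.2],"roll": 0},{"gripper": 0,"travel": [0,1.5,0],"roll": 0},{"gripper": 0,"travel": [0,0,0],"roll": 0}]}}

```text
t: 25.35
tcp_pos: [509.2, -52.4, 253.3]
tcp_rot: [1.268, 1.5, 1.023]
wrist_force: [-0.1, -0.5, 0.2]
width: -0.2
```

```bash
cat >>h.py <<'E'
def tp():
    s,R=state(); g=s["tcp_pos"]+R@[73,0,0]; print("tip",g.round(1),"need tool",(R.T@(np.array([511.8,-43.6,114])-g)).round(1))
E
python3 -c "
from h import *
tp()"
```

```text
t 25.35 tcp [509.2 -52.4 253.3] jaw -0.245 tilt [-0.998  0.067  0.021] F [-0.12 -0.46  0.25] w -0.2 q1,7 [ 0.25 -0.44]
tip [511.9 -48.  180.5] need tool [66.6 -0.2 -2.6]
```

{"fn": "servo_tool", "kwargs": {"rows": [{"gripper": 0,"travel": [1,0,-0.2],"roll": 0},{"gripper": 0,"travel": [1.7,0,0],"roll": 0},{"gripper": 0,"travel": [1.5,0,0],"roll": 0},{"gripper": 0,"travel": [0.8,0,0],"roll": 0},{"gripper": 0,"travel": [0,0,0],"roll": 0},{"gripper": 0,"travel": [0,0,0],"roll": 0}]}}

```text
t: 25.95
tcp_pos: [508.4, -52.8, 202.9]
tcp_rot: [1.243, 1.501, 0.996]
wrist_force: [0.0, -1.5, 0.7]
width: -0.3
```

```bash
python3 -c "
from h import *
tp()
im={n:ctrl.grab_frame(n)[:,:,::-1] for n in M}
a=cv2.resize(im['top'][200:300,290:390],None,fx=4,fy=4,interpolation=2)
b=cv2.resize(im['side'][180:280,280:380],None,fx=4,fy=4,interpolation=2)
cv2.imwrite('pics/g17.png',np.hstack([a,b]))
"
```

```text
t 25.95 tcp [508.4 -52.8 202.9] jaw -0.2477 tilt [-0.998  0.066  0.022] F [ 0.01 -1.46  0.67] w -0.3 q1,7 [ 0.23 -0.47]
tip [511.2 -48.5 130.1] need tool [16.4  3.9 -1. ]
```

View pics/g17.png

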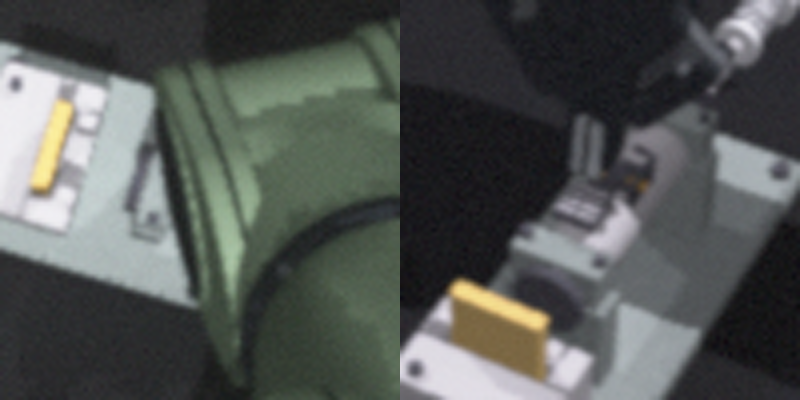

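{"fn": "servo_tool", "kwargs": {"rows": [{"gripper": 0,"travel": [0.4,0.4,-0.1],"roll": 0},{"gripper": 0,"travel": [0.5,0,0],"roll": 0},{"gripper": 0,"travel": [0.2,0,0],"roll": 0},{"gripper": 0,"travel": [0,0,0],"roll": 0}]}}

```text
t: 26.45
tcp_pos: [509.3, -47.5, 192.4]
tcp_rot: [1.217, 1.5, 0.97]
wrist_force: [-0.1, -0.3, -0.1]
width: -0.1
```

```bash
python3 -c "
from h import *
tp()
ctrl.grab_frame('top')
im={n:ctrl.grab_frame(n)[:,:,::-1] for n in M}
b=cv2.resize(im['side'][180:280,280:380],None,fx=6,fy=6,interpolation=2)
cv2.imwrite('pics/g18.png',b)
tp()
"
```

```text
t 26.45 tcp [509.3 -47.5 192.4] jaw -0.2476 tilt [-0.998  0.066  0.024] F [-0.09 -0.32 -0.1 ] w -0.1 q1,7 [ 0.21 -0.49]
tip [512.2 -43.3 119.6] need tool [ 5.5 -0.8 -0.4]
t 26.6 tcp [509.3 -47.6 192.7] jaw -0.2478 tilt [-0.998  0.066  0.025] F [ 0.42  0.27 -0.2 ] w 0.2 q1,7 [ 0.21 -0.49]
tip [512.3 -43.4 119.9] need tool [ 5.9 -0.7 -0.6]
```

View pics/g18.png

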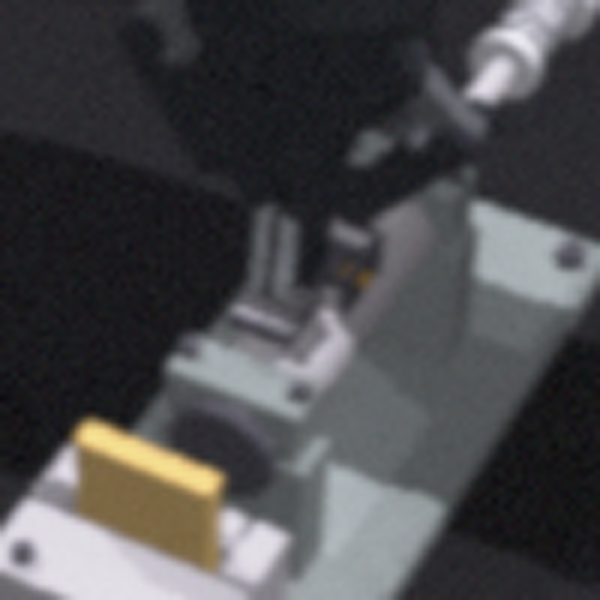

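{"fn": "servo_tool", "kwargs": {"rows": [{"gripper": 0,"travel": [0.3,-0.05,0],"roll": 0},{"gripper": 0,"travel": [0.3,0,0],"roll": 0},{"gripper": 0,"travel": [0.2,0,0],"roll": 0}]}}

```text
t: 26.9
tcp_pos: [509.9, -47.3, 184.9]
tcp_rot: [1.198, 1.499, 0.951]
wrist_force: [-3.0, 5.8, 17.6]
width: 0.6
```

{"fn": "servo_tool", "kwargs": {"rows": [{"gripper": 0,"travel": [0.3,0,0],"roll": 0},{"gripper": 0,"travel": [0.2,0,0],"roll": 0}]}}

```text
t: 27.1
tcp_pos: [510.5, -46.0, 180.1]
tcp_rot: [1.193, 1.497, 0.947]
wrist_force: [0.2, 2.1, 2.8]
width: -0.0
```

```bash
python3 -c "
from h import *
tp()"
```

```text
t 27.1 tcp [510.5 -46.  180.1] jaw -0.2468 tilt [-0.997  0.069  0.027] F [0.24 2.09 2.81] w -0.0 q1,7 [ 0.2  -0.49]
tip [513.6 -41.6 107.3] need tool [-6.9 -1.9 -1.1]
```

```bash
python3 -c "
from h import *
im=ctrl.grab_frame('side')[:,:,::-1]
cv2.imwrite('pics/g19.png',cv2.resize(im[160:320,270:410],None,fx=3.7,fy=3.7,interpolation=2))
tp()"
```

```text
t 27.15 tcp [510.4 -45.9 179.9] jaw -0.2467 tilt [-0.997  0.069  0.027] F [0.57 2.03 2.86] w 0.1 q1,7 [ 0.2  -0.49]
tip [513.6 -41.6 107.1] need tool [-7.1 -1.9 -1. ]
```

View pics/g19.png

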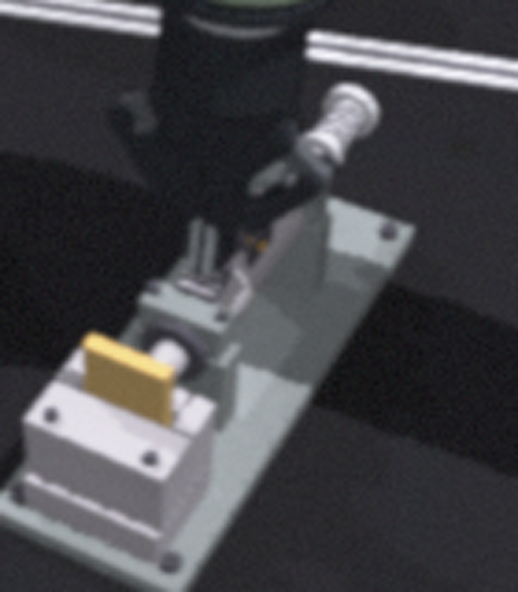

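Fired: the striker's nose is forward at the coupon (170,350) and the knob is back near the barrel (340,120); the coupon still stands. Retract upward.

{"fn": "servo_tool", "kwargs": {"rows": [{"gripper": 0,"travel": [-0.5,0,0],"roll": 0},{"gripper": 0,"travel": [-1.5,0,0],"roll": 0},{"gripper": 0,"travel": [-2.5,0,0],"roll": 0},{"gripper": 0,"travel": [-3,0,0],"roll": 0},{"gripper": 0,"travel": [-2,0,0],"roll": 0},{"gripper": 0,"travel": [-1,0,0],"roll": 0},{"gripper": 0,"travel": [0,0,0],"roll": 0},{"gripper": 0,"travel": [0,0,0],"roll": 0}]}}

```text
t: 27.95
tcp_pos: [504.7, -53.8, 289.5]
tcp_rot: [1.212, 1.5, 0.965]
wrist_force: [1.0, 0.2, 0.1]
width: 0.3
```

```bash
python3 -c "
from h import *
tp()
im=ctrl.grab_frame('side')[:,:,::-1]
z=cv2.imread('pics/side9.png')
f=lambda i:cv2.resize(i[160:320,270:400],None,fx=3,fy=3,interpolation=2)
cv2.imwrite('pics/g20.png',np.hstack([f(z),f(im)]))
cv2.imwrite('pics/s20.png',im)"
```

```text
t 27.95 tcp [504.7 -53.8 289.5] jaw -0.248 tilt [-0.997  0.067  0.025] F [1.03 0.2  0.09] w 0.3 q1,7 [ 0.27 -0.42]
tip [507.7 -49.5 216.7] need tool [ 1.029e+02 -1.000e-01 -0.000e+00]
```

View pics/g20.png

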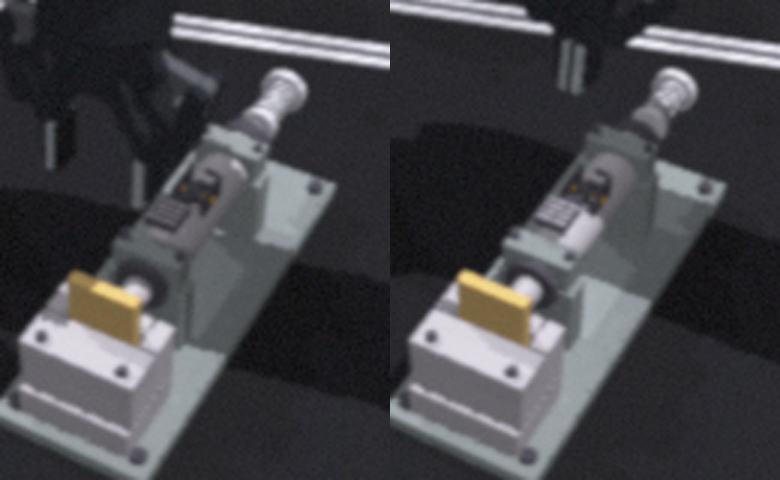

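View pics/s20.png

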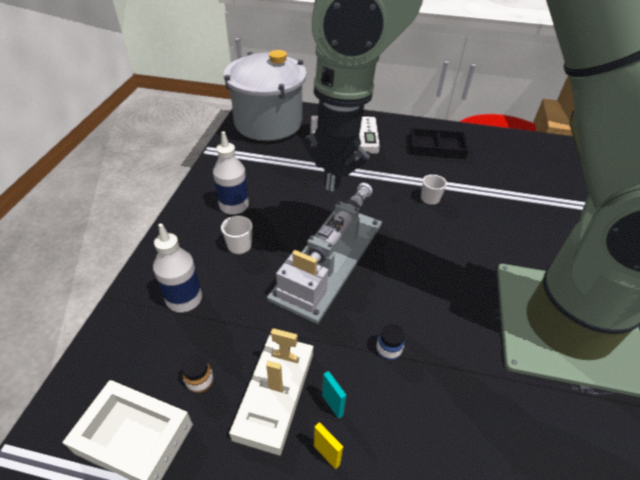

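The coupon stands in its slot (305,262), the knob is at its rest position (364,190), and the bystanders are where they were. The hand is clear.

```bash
python3 -c "
from cell import ctrl
print(ctrl.job_done())"
```

```text
the job is handed in; nothing more can be done
None
```

The impact test ran in full in about 28 s of the allowed 69 s, and I handed the job in. The hand-in gives no verdict, so the result rests on my own checks below.

- **Coupon:** I took the wide plain coupon from the rack's +y slot. I lowered it into the tester's slot until descent stopped with its foot at about 40 mm, then let go. A later picture showed it standing home.
- **Drawing the striker:** I pulled the knob back in steps of about 1 mm. Near 49 mm by the hand's position, the holding force rose from about 14 N to 19 N, which means the buffer. I stopped there; I estimate the buffer took about 5 N.
- **Sear:** I eased forward until the pull fell to zero and then reversed, with the striker staying back. I released it and moved away, and the picture showed it still drawn.
- **Firing:** I pressed the trip pad down about 7 mm and the striker fired. The wrist briefly read 17.6 N during the press, more than the 4–8 N the sear should need.
- **Last picture:** The coupon is upright in its slot, the striker is forward with the knob at rest, and the bystanders look unmoved. The arm is clear and touching nothing.

**Checks that disagreed:** In the pictures the knob seemed to have moved several millimetres less than the hand, so it may have crept about 3 mm in the grip. The tool also tilted by about 0.07 rad during the pull.

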